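Nest the graded steel parts bins on the workshop bench

TASK

Nest the three steel parts bins in size order: first put the middle-sized bin into the largest one, which is screwed to the bench, and push it gently but firmly down past the spring clips until it sits fully home on the floor; then set the smallest bin fully home inside the middle one. The bins' hanging tabs are springy and let a lifted bin sag. Keep all bins upright, do not ram them together, leave the other things on the bench alone, and let go.

Things in the scene. Friction and masses are not known exactly. Their poses are not given: they have to be found in the camera images.
- big_mouth (a point): Largest bin: plain steel open box, no tab, screwed to the bench. Outside 180 (its x) by 130 (its y) by 70 mm high, walls and floor 4 mm: inside 172 by 122 mm, floor 66 mm below the rim. Point: centre of its mouth at rim height; x along its length, z up. The middle bin drops freely 30 mm below the rim, then rests on two spring clips; pushing it past them and on to the floor takes about 3 to 12 N.
- clip_left (a joint): Spring clip in the largest bin's +y long wall: a 90 mm long steel tongue leaning inward going down, flush with the wall 10 mm below the rim and 5 mm out of it at 45 mm below, nothing lower. Value: how far it is pushed back into the wall, m; 0 when free, about 0.0025 with the middle bin past it. Its friction holds the bin until pushed onto the floor.
- clip_right (a joint): The same spring clip in the largest bin's -y long wall; value as for the other.
- mid_centre (a point): Middle-sized bin: loose, plain steel, open at the top, upright. Outside 167 (its x) by 117 (its y) by 72 mm high, walls and floor 4 mm (inside 159 by 109), 0.2 to 0.55 kg. Fits the largest bin with 2.5 mm to spare each side, either way round; fully home its rim stands 6 mm above the largest bin's rim. Point: its centre, 36 mm above its underside; x along its length, z up.
- mid_tab (a point): Centre of the middle bin's upright tab, the place to hold it: on the rim of its -x end, 8 mm thick (x), 30 wide (y), 50 high; 83.5 mm to -x of the bin's centre, 61 mm above it. Spring steel: it bends at its foot (rim height), so a bin held by it sags at the far end by 0.09 to 0.23 rad, 0.044 rad per N of bin weight (weight unknown); leaning the gripper back as much levels it. Axes as the bin's.
- small_centre (a point): Smallest bin: loose, plain steel, open at the top, upright. Outside 154 (its x) by 104 (its y) by 72 mm high, walls and floor 4 mm, 0.17 to 0.47 kg. Fits the middle bin with 2.5 mm to spare each side, no clips; fully home its rim stands 4 mm above the middle bin's. Put it in with its tab away from the middle bin's tab. Point: its centre, 36 mm above its underside; x along its length, z up.
- small_tab (a point): Centre of the smallest bin's upright tab, the place to hold it: on the rim of its +x end, 8 mm thick (x), 30 wide (y), 50 high; 77 mm to +x of the bin's centre, 61 mm above it. Spring steel: it bends at its foot (rim height), so a bin held by it sags at the far end by 0.07 to 0.19 rad, 0.041 rad per N of bin weight (weight unknown); leaning the gripper back as much levels it. Axes as the bin's.
- screwdriver: Bystander: screwdriver with black handle, 190 mm long, lying on the bench between bins. Leave it alone.
- wrench: Bystander: steel wrench, 160 mm long, lying on the bench between bins. Leave it alone.
- spray_can: Bystander: yellow spray can, 54 mm across, 170 mm high, standing beyond the bins; origin at its underside. Leave it alone.
- grease_jar: Bystander: grey jar with red cap, 80 mm across, 85 mm high, standing beyond the bins; origin at its underside. Leave it alone.
- dish: Bystander: shallow steel dish, 110 mm across, 30 mm high, beyond the bins; origin at its underside. Leave it alone.
- carton: Bystander: cardboard box, 70 x 150 x 50 mm, beyond the bins; origin at its underside. Leave it alone.
There are look-alikes about, which are no part of the job. What is shaped like the part that bears mid_centre but brown is not meant.

How it is judged:
By the outcome, as a careful person would: the job done as asked, in the order asked, and still so for the second after the job is handed in, with the robot touching nothing.
It also fails if it takes over 72 s, if anything falls off the work surface, if the arm or the gripper's body presses on something with over 40 N, if the wrist force passes 120 N, or if a joint passes its speed limit or range.

ROBOT

A 6-joint arm with a two-finger parallel gripper is mounted at the origin on the work surface. World frame = base frame: x ahead of the robot, y to its left, z up, the work surface at z = 0. Lengths are in mm, angles in rad, forces in N, time in s.
With the tool pointing down it reaches from about 275 to 1000 mm from the base axis. Payload 8.4 kg.
Tool frame: the origin (TCP) lies at the very end of the fingers, on their centre line; the grasp point (between the pads) lies 19 mm behind it; z points along the fingers, x is the direction in which the jaws open and shut, and the axes are right-handed (so a half turn about z gives the same grasp; the last joint's range is limited). The gripper opens to 85 mm and grips with 20 to 120 N. Pads are 22 mm wide; open, the fingers measure 114 mm over their backs; the gripper's body (76 mm by 85 mm) begins 54 mm behind the grasp point. The pads swing forward as they close: fully open they stand 13 mm farther back than shut.
Start: joints at [1.19, 0.353, 1.633, -0, 1.155, -0.002], TCP at [231.127, 580.696, 231.281] pointing down, gripper open.
Joint ranges: [-2.63, 2.63], [-0.92, 2.1], [0.06, 2.66], [-1.3, 4.44], [0, 2.69], [-3.02, 3.02]. Speed limits (rad/s): [2.22, 2.22, 2.79, 3.14, 3.14, 3.14].

INTERFACE

Orientations are given as [roll, pitch, yaw] about the fixed x, y, z axes, in that order (R = Rz(yaw) Ry(pitch) Rx(roll)).
In Python, from rig import r gives the robot as it stands.
- The arm moves only by the tool arm_command, never from a script. Its argument "targets" is a list of rows, each a list of 6 numbers: the shift along the tool's x, y, z in m, then the turn, a rotation vector about the tool's x, y, z in rad. A call has 1 to 20 rows; each row shifts and turns the commanded pose from where the row before left it, along the tool's axes as they then stand; what a row does not reach is not made up. A row lasts 1/12 s, in which the tool goes at most 41.7 mm and 7.16 degrees, less where a joint would pass 70% of its speed; a pose out of reach is approached as far as the arm can. A call is refused whole if a number of a shift passes 0.0417 or a number of a turn 0.125, either way. A call with a gripper value outside its range is refused whole. "fingers" is the finger opening in m, from 0 to 0.0854, set as the call begins (left out, the last holds). The fingers move at their own pace and stop on an object; "squeeze" is the grip in N (left out, the last holds). Time passes only in rows, so rows that do not move let the fingers close. It gives the time, the measured TCP pose, the force and the opening at its end, in the units of the state.
- r.sense(): the state, without advancing time (a new reading comes with each control period).
- r.grab_frame(name): name is "side" or "top" or "wrist"; returns a dict with "image" (420x560x3 uint8, blue, green, red), "fx", "fy", "cx", "cy" (pixels), "xyz" and "orientation" of the camera in the world. Camera axes: x right, y down, z forward; pixel columns grow to the right and rows downward; lengths in mm; the calibration is good to about 2 mm. A picture is of the moment at which its call begins. There is no depth.
- r.sign_off(): hands the job in, once; it reports no verdict.
The state is a dict: "clock": time; "qpos": joint angles; "qvel": joint speeds; "joint_efforts": joint torques, N m; "eef_pos": TCP position; "tcp_rot": TCP orientation; "contact_force": force on the tool from outside, world axes, zero at the start; "wrist_torque": the same for the moment, N m; "opening": opening from 0.0 (shut) to 1.0 (fully open).
Only numpy, scipy, OpenCV 4.12 (cv2) and the standard library are available. Lean on these libraries where they do the work, as an engineer would, in place of code of your own. Each camera call takes 0.05 s, during which the arm holds its last target.

## Working session

There is one attempt and no reset: what is moved stays moved. The work goes in short steps, Python scripts to look and compute and a tool call to move; the robot and the scene stay as the last step left them, time stands still between calls to the robot, and variables do not carry over. Pictures are saved under pics/ and viewed, and the job is handed in when it is done.

Besides the shell and the picture viewer there is one more tool, called after ">>>" as name(argument=value, ...) on one line, values as JSON. arm_command: Moves the arm, as the interface text tells. Its arguments: {"type":"object","properties":{"targets":{"type":"array"},"fingers":{"type":"number"},"squeeze":{"type":"number"}},"required":["targets"]}

```bash
ls; mkdir -p pics
python3 - <<'E'
from rig import r
import cv2
for n in ("top","side","wrist"):
    f=r.grab_frame(n); cv2.imwrite(f"pics/{n}0.png",f["image"])
    print(n,[f[k] for k in("fx","fy","cx","cy","xyz","orientation")])
print(r.sense())
E
```

```text
pics
top [462.0635747525728, 462.0635747525728, 276.91907271334406, 203.72764437384916, array([ 303.73759372,   -4.33802543, 1464.93564825]), array([-3.00922099e+00,  2.61840750e-03, -1.59413645e+00])]
side [411.39468417594645, 411.39468417594645, 280.3915405631425, 216.63430297190243, array([  93.47828052, -981.15745443,  768.33558356]), array([-2.15069095, -0.0102349 , -0.3809564 ])]
wrist [323.79919408870194, 323.79919408870194, 281.6271130628888, 205.68137338594798, array([162.90208226, 606.61324402, 372.57567084]), array([2.85381774e+00, 1.02807482e-03, 1.19227717e+00])]
{'clock': 0.15, 'qpos': array([ 1.18961259e+00,  3.53494549e-01,  1.63393076e+00,  4.66291357e-06,
        1.15515720e+00, -2.38001804e-03]), 'qvel': array([ 0.00102532, -0.00082701, -0.0023769 , -0.0010136 , -0.00168934,
        0.00100884]), 'joint_efforts': array([-6.96147945e-04, -6.05634999e+01, -3.42338490e+01, -1.32339310e-04,
        6.06010333e-03, -4.59489854e-05]), 'eef_pos': array([230.99486822, 580.39067621, 230.74462364]), 'tcp_rot': array([-3.14158603e+00,  9.89841792e-04,  1.19199072e+00]), 'contact_force': array([-0.06646404, -0.60729345, -0.48282734]), 'wrist_torque': array([-0.05745574, -0.00872525, -0.05792753]), 'opening': 0.9993388743824078}
```

View pics/top0.png

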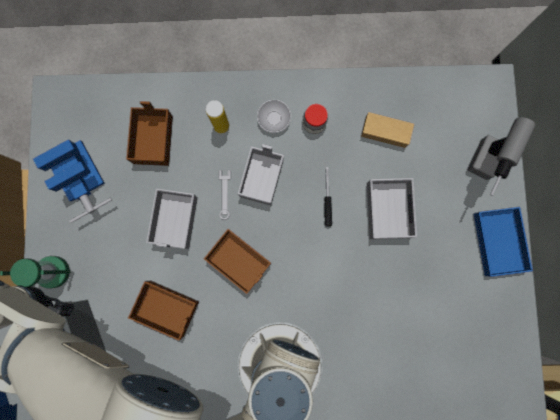

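View pics/side0.png

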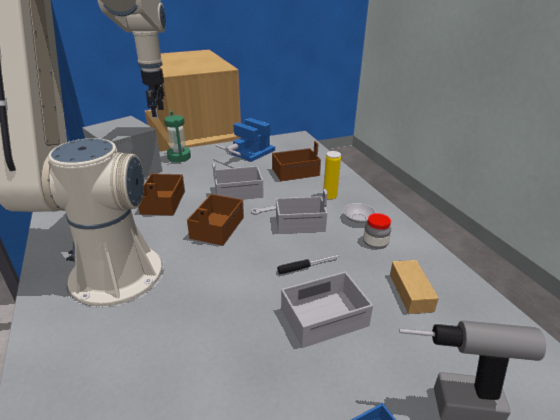

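View pics/wrist0.png

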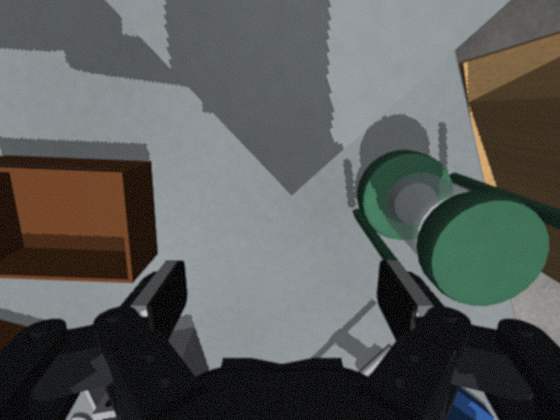

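```bash
cat > h.py <<'E'
import numpy as np, cv2
from scipy.spatial.transform import Rotation as Ro
from rig import r
def cam(f): return Ro.from_euler('xyz',f["orientation"]).as_matrix(), np.array(f["xyz"])
def ray(f,uv,z):
    R,c=cam(f); uv=np.atleast_2d(uv).astype(float)
    d=np.c_[(uv[:,0]-f["cx"])/f["fx"],(uv[:,1]-f["cy"])/f["fy"],np.ones(len(uv))]@R.T
    return c+d*((z-c[2])/d[:,2])[:,None]
def proj(f,p):
    R,c=cam(f); q=(np.atleast_2d(p)-c)@R
    return np.c_[f["cx"]+f["fx"]*q[:,0]/q[:,2],f["cy"]+f["fy"]*q[:,1]/q[:,2]]
def crop(f,name,x0,y0,x1,y1,s,grid=20):
    im=cv2.resize(f["image"][y0:y1,x0:x1],None,fx=s,fy=s,interpolation=cv2.INTER_CUBIC)
    cv2.imwrite(f"pics/{name}.png",im)
E
python3 - <<'E'
from h import *
f=r.grab_frame("top")
im=f["image"]
a=[cv2.resize(im[y:y+80,x:x+66],None,fx=6,fy=6,interpolation=cv2.INTER_CUBIC) for x,y in((140,180),(230,138))]
cv2.imwrite("pics/c1.png",np.hstack(a))
crop(f,"c2",360,165,430,250,7)
E
```

```text
(no output)
```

View pics/c1.png

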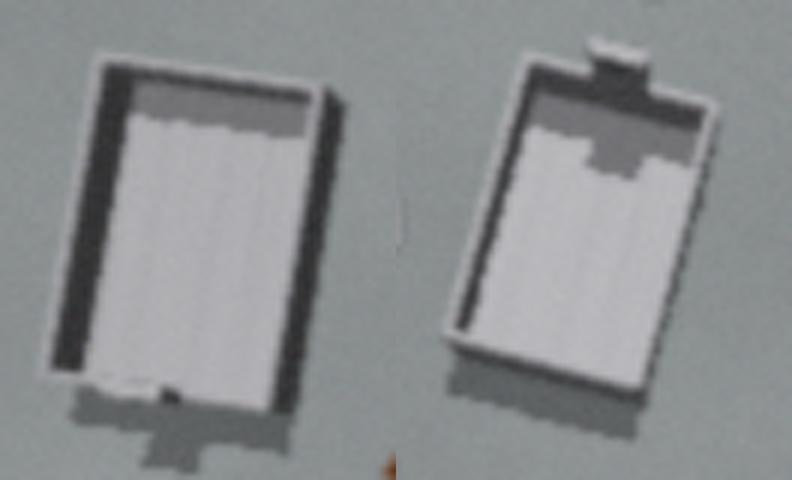

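View pics/c2.png

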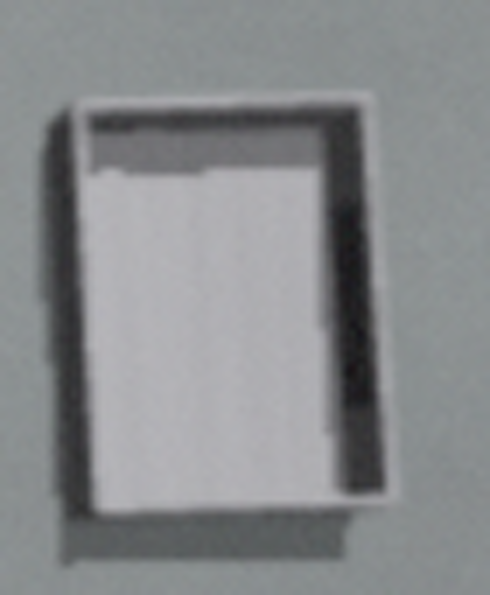

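Run:
```python
from h import *
f=r.grab_frame("top")
def fit(n,o,s,pts,z,L,W):
    uv=(np.array(pts,float)+.5)/s-.5+o
    P=ray(f,uv,z)[:,:2]
    TL,TR,BR,BL=P
    d=(TL-BL+TR-BR); yaw=np.arctan2(d[1],d[0]); 
    w=TL-TR+BL-BR; yw=np.arctan2(-w[0],w[1])
    print(n,P.mean(0).round(1),"L",np.linalg.norm(TL-BL).round(1),np.linalg.norm(TR-BR).round(1),"W",np.linalg.norm(TL-TR).round(1),np.linalg.norm(BL-BR).round(1),"yaw",yaw.round(3),yw.round(3))
fit("A",[140,180],6,[(98,52),(328,82),(275,408),(45,377)],72,167,117)
fit("B",[230,138],6,[(522-396,52),(720-396,103),(643-396,390),(443-396,343)],72,154,104)
fit("C",[360,165],7,[(70,98),(372,92),(400,500),(92,512)],70,180,130)
```

```text
A [454.3 317.9] L 166.5 166.7 W 118.6 116.9 yaw -0.154 -0.155
B [581.1  42.9] L 156.6 154.0 W 105.5 104.5 yaw -0.278 -0.269
C [ 470.3 -357.4] L 181.2 178.7 W 132.3 132.8 yaw 0.004 0.006
```

```bash
cat >> h.py <<'E'
def bin_pts(c,yaw,L,W,z):
    R=np.array([[np.cos(yaw),-np.sin(yaw)],[np.sin(yaw),np.cos(yaw)]])
    P=np.array([[L/2,W/2],[L/2,-W/2],[-L/2,-W/2],[-L/2,W/2]])@R.T+c
    return np.c_[P,np.full(4,z)]
def delta(pos,yaw,lean=0.0):
    """tool-frame shift (mm) and turn from measured pose to tcp pos, tool down with yaw, lean: pitch about world-side bin y"""
    s=r.sense(); R0=Ro.from_euler('xyz',s["tcp_rot"])
    R1=Ro.from_euler('z',yaw)*Ro.from_euler('y',lean)*Ro.from_euler('x',np.pi)
    d=R0.inv().apply(np.array(pos)-s["eef_pos"]); t=(R0.inv()*R1).as_rotvec()
    print("shift mm",d.round(1),"turn",t.round(3)); return d,t
def st():
    s=r.sense(); print("t",round(s["clock"],2),"p",s["eef_pos"].round(1),"rpy",s["tcp_rot"].round(3),"F",s["contact_force"].round(1),"M",s["wrist_torque"].round(2),"op",round(s["opening"]*85.4,1),"q",s["qpos"].round(2))
E
python3 - <<'E'
from h import *
B={"mid":((454.3,317.9),-.155,167,117,72,-83.5),"small":((581.1,42.9),-.273,154,104,72,77),"big":((470.3,-357.4),.005,180,130,70,None)}
out=[]
for cn in("top","side"):
    f=r.grab_frame(cn); im=cv2.resize(f["image"],None,fx=4,fy=4,interpolation=cv2.INTER_CUBIC)
    for n,(c,y,L,W,z,t) in B.items():
        uv=proj(f,bin_pts(c,y,L,W,z)); cv2.polylines(im,[((uv+.5)*4-.5).round().astype(int)],True,(0,255,0),1)
        if t:
            u=np.array([np.cos(y),np.sin(y)]);v=np.array([-u[1],u[0]])
            P=[np.r_[np.array(c)+u*t+v*15*sv,zz] for sv,zz in((1,72),(1,122),(-1,122),(-1,72))]
            uv=proj(f,P); cv2.polylines(im,[((uv+.5)*4-.5).round().astype(int)],True,(0,0,255),1)
    if cn=="top": cv2.imwrite("pics/o_top.png",im[560:1040,560:1180]); 
    else: cv2.imwrite("pics/o_side.png",im[620:960,800:1360]); cv2.imwrite("pics/o_side2.png",im[1060:1400,1080:1520])
u=np.array([140,180])+np.array([128,388])/6-.4
print(ray(r.grab_frame("top"),u,122))
delta([371.8,330.8,160],-.155)
E
```

```text
[[371.97908677 334.04835585 122.        ]]
shift mm [-180.1  223.1   71.2] turn [0.    0.    1.347]
```

View pics/o_top.png

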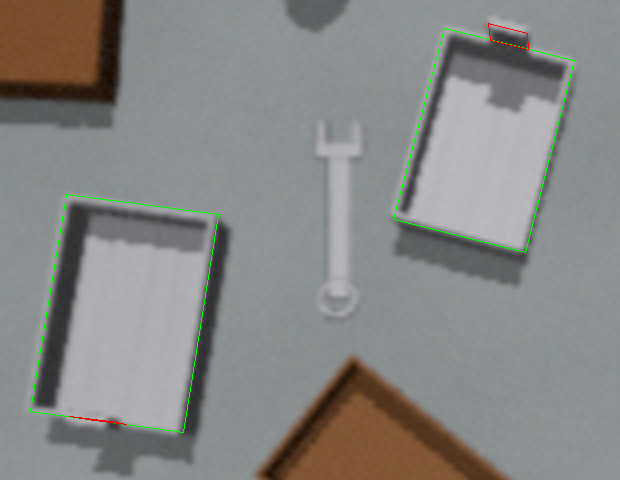

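View pics/o_side.png

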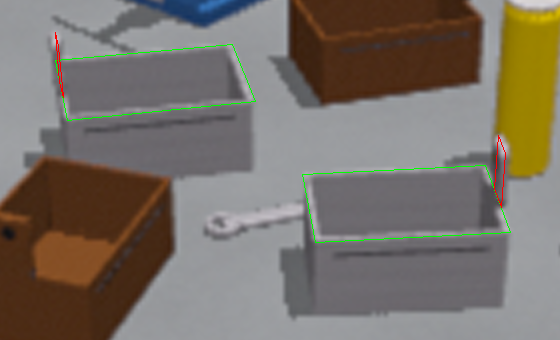

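View pics/o_side2.png

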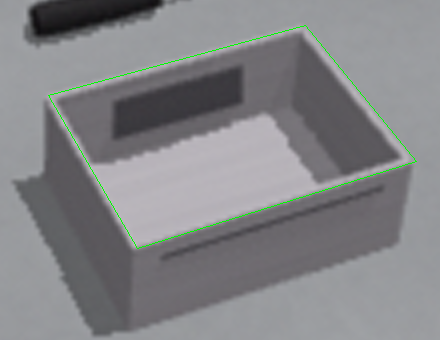

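>>> arm_command(targets=[[-0.018,0.0223,0.003,0,0,0],[-0.018,0.0223,0.003,0,0,0],[-0.018,0.0223,0.003,0,0,0],[-0.018,0.0223,0.003,0,0,0],[-0.018,0.0223,0.003,0,0,0],[-0.018,0.0223,0.003,0,0,0],[-0.018,0.0223,0.003,0,0,0],[-0.018,0.0223,0.003,0,0,0],[-0.018,0.0223,0.003,0,0,0],[-0.018,0.0223,0.003,0,0,0],[0,0,0,0,0,0.12],[0,0,0,0,0,0.12],[0,0,0,0,0,0.12],[0,0,0,0,0,0.12],[0,0,0,0,0,0.12],[0,0,0,0,0,0.12],[0,0,0,0,0,0.12],[0,0,0,0,0,0.12],[0,0,0,0,0,0.12],[0,0,0,0,0,0.12]], fingers=0.05)

```text
clock: 2.07
eef_pos: [371.8, 331.0, 201.4]
tcp_rot: [-3.141, -0.0, -0.014]
contact_force: [-0.6, 0.1, -0.4]
opening: 0.585
```

Run:
```python
from h import *
st(); delta([371.8,330.8,160],-.155)
```

```text
t 2.07 p [371.8 331.  201.4] rpy [-3.141 -0.    -0.014] F [-0.6  0.1 -0.4] M [ 0.02 -0.03  0.01] op 50.0 q [0.72 0.19 1.93 0.   1.02 0.74]
shift mm [ 0.   0.2 41.4] turn [-0.    -0.     0.141]
```

>>> arm_command(targets=[[0,0,0.014,0,0,0.07],[0,0,0.014,0,0,0.07],[0,0,0.013,0,0,0],[0,0,0,0,0,0]])

```text
clock: 2.4
eef_pos: [370.6, 330.0, 158.3]
tcp_rot: [3.139, 0.002, -0.148]
contact_force: [-0.2, -0.6, -0.4]
opening: 0.582
```

Run:
```python
from h import *
st()
f=r.grab_frame("wrist"); im=f["image"].copy()
c=np.array((454.3,317.9));y=-.155;t=-83.5
uv=proj(f,bin_pts(c,y,167,117,72)); cv2.polylines(im,[uv.round().astype(int)],True,(0,255,0),1)
u=np.array([np.cos(y),np.sin(y)]);v=np.array([-u[1],u[0]])
for dx in(-4,4):
  P=[np.r_[c+u*(t+dx)+v*15*sv,zz] for sv,zz in((1,72),(1,122),(-1,122),(-1,72))]
  cv2.polylines(im,[proj(f,P).round().astype(int)],True,(0,0,255),1)
cv2.imwrite("pics/w1.png",im)
```

```text
t 2.4 p [370.6 330.  158.3] rpy [ 3.139e+00  2.000e-03 -1.480e-01] F [-0.2 -0.6 -0.4] M [ 0.   -0.03 -0.03] op 49.7 q [ 0.72  0.25  1.97 -0.    0.93  0.87]
```

View pics/w1.png

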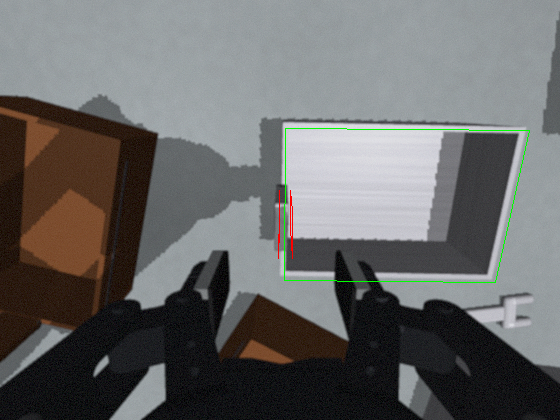

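>>> arm_command(targets=[[0,0,0.014,0,0,0],[0,0,0.014,0,0,0],[0,0,0.014,0,0,0],[0,0,0.014,0,0,0],[0,0,0.012,0,0,0],[0,0,0.01,0,0,0],[0,0,0,0,0,0],[0,0,0,0,0,0]])

```text
clock: 3.12
eef_pos: [371.8, 331.1, 82.5]
tcp_rot: [3.141, 0.0, -0.148]
contact_force: [0.1, -0.1, -0.4]
opening: 0.584
```

Run:
```python
from h import *
for i in range(3): st();f=r.grab_frame("wrist")
cv2.imwrite("pics/w2.png",f["image"])
crop(r.grab_frame("side"),"s2",130,130,290,230,4)
```

```text
t 3.12 p [371.8 331.1  82.5] rpy [ 3.141  0.    -0.148] F [ 0.1 -0.1 -0.4] M [-0.02  0.01  0.02] op 49.9 q [0.72 0.36 2.02 0.   0.76 0.87]
t 3.17 p [372.1 331.3  82.9] rpy [-3.141 -0.    -0.148] F [ 0.4 -0.4 -0.3] M [-0.01  0.05 -0.03] op 50.1 q [0.72 0.36 2.02 0.   0.76 0.87]
t 3.22 p [372.3 331.4  83.1] rpy [-3.141e+00 -1.000e-03 -1.480e-01] F [0.4 0.2 0.3] M [-0.01  0.03  0.  ] op 49.9 q [ 0.72  0.36  2.02 -0.    0.76  0.87]
```

View pics/w2.png

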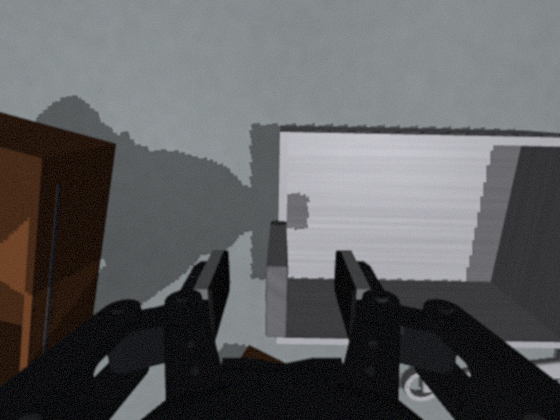

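View pics/s2.png

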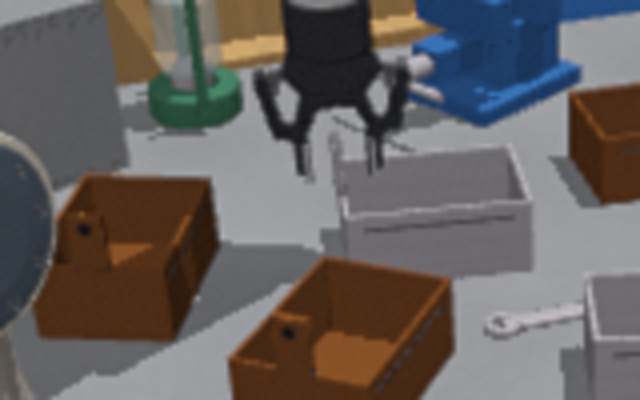

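Run:
```python
from h import *
f=r.grab_frame("wrist"); s=r.sense(); R=Ro.from_euler('xyz',s["tcp_rot"])
for dz in (0,-19,-39):
  for dy in(-15,0,15):
    print(dz,dy,proj(f,s["eef_pos"]+R.apply([0,dy,dz])).round(1))
st()
```

```text
0 -15 [[283.8 235.2]]
0 0 [[283.7 264.2]]
0 15 [[283.6 291.7]]
-19 -15 [[284.1 252.2]]
-19 0 [[284.  284.5]]
-19 15 [[283.9 314.9]]
-39 -15 [[284.6 276. ]]
-39 0 [[284.5 312.6]]
-39 15 [[284.4 346.7]]
t 3.37 p [372.2 331.3  83. ] rpy [-3.141e+00 -1.000e-03 -1.480e-01] F [-0.   0.6 -0. ] M [0.04 0.02 0.04] op 49.9 q [ 0.72  0.36  2.02 -0.    0.76  0.87]
```

>>> arm_command(targets=[[-0.002,-0.0025,0.002,0,0,0.005],[0,0,0,0,0,0]])

```text
clock: 3.53
eef_pos: [370.1, 334.1, 80.4]
tcp_rot: [-3.141, -0.0, -0.154]
contact_force: [0.2, -0.4, -0.1]
opening: 0.585
```

>>> arm_command(targets=[[0,0,0,0,0,0],[0,0,0,0,0,0],[0,0,0,0,0,0],[0,0,0,0,0,0],[0,0,0,0,0,0],[0,0,0,0,0,0]], fingers=0, squeeze=80)

```text
clock: 4.03
eef_pos: [370.4, 333.7, 80.4]
tcp_rot: [-3.141, -0.0, -0.153]
contact_force: [0.5, -1.9, 2.5]
opening: 0.082
```

Run:
```python
from h import *
st()
f=r.grab_frame("wrist")
cv2.imwrite("pics/w3.png",f["image"])
st()
```

```text
t 4.03 p [370.4 333.7  80.4] rpy [-3.141 -0.    -0.153] F [ 0.5 -1.9  2.5] M [-0.26 -0.26 -0.22] op 7.0 q [ 0.73  0.37  2.02 -0.    0.75  0.88]
t 4.08 p [370.4 333.7  80.4] rpy [-3.141 -0.    -0.153] F [ 1.9 -2.   3. ] M [-0.31 -0.25 -0.22] op 7.0 q [ 0.73  0.37  2.02 -0.    0.75  0.88]
```

View pics/w3.png

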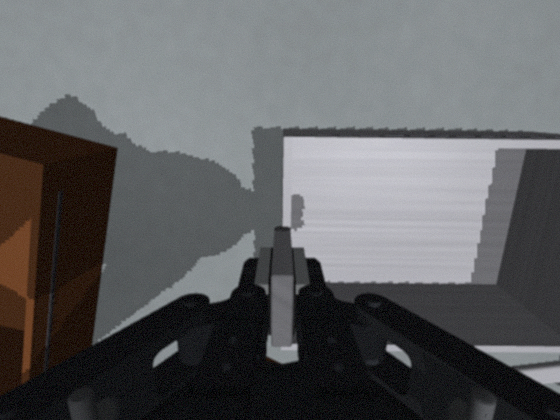

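>>> arm_command(targets=[[0,0,-0.005,0,0,0],[0,0,-0.008,0,0,0],[0,0,-0.012,0,0,0],[0,0,-0.015,0,0,0],[0,0,-0.02,0,0,0],[0,0,-0.02,0,0,0],[0,0,-0.02,0,0,0],[0,0,-0.02,0,0,0],[0,0,-0.015,0,0,0],[0,0,-0.01,0,0,0],[0,0,-0.005,0,0,0],[0,0,0,0,0,0],[0,0,0,0,0,0],[0,0,0,0,0,0]])

```text
clock: 5.25
eef_pos: [369.4, 333.2, 229.1]
tcp_rot: [3.14, 0.002, -0.153]
contact_force: [-0.9, -0.3, -4.6]
opening: 0.085
```

Run:
```python
from h import *
F=[]
for i in range(6):
    f=r.grab_frame("side"); s=r.sense(); F.append(np.r_[s["contact_force"],s["wrist_torque"]])
print(np.mean(F,0).round(2)); st()
crop(f,"s3",100,80,300,230,4)
cv2.imwrite("pics/w4.png",r.grab_frame("wrist")["image"])
```

```text
[ 0.11 -0.15 -5.33  0.04  0.36  0.01]
t 5.55 p [370.  333.7 229.9] rpy [ 3.141e+00  1.000e-03 -1.530e-01] F [-0.6 -0.6 -5.4] M [0.07 0.39 0.03] op 7.2 q [0.73 0.16 1.9  0.   1.09 0.88]
```

View pics/s3.png

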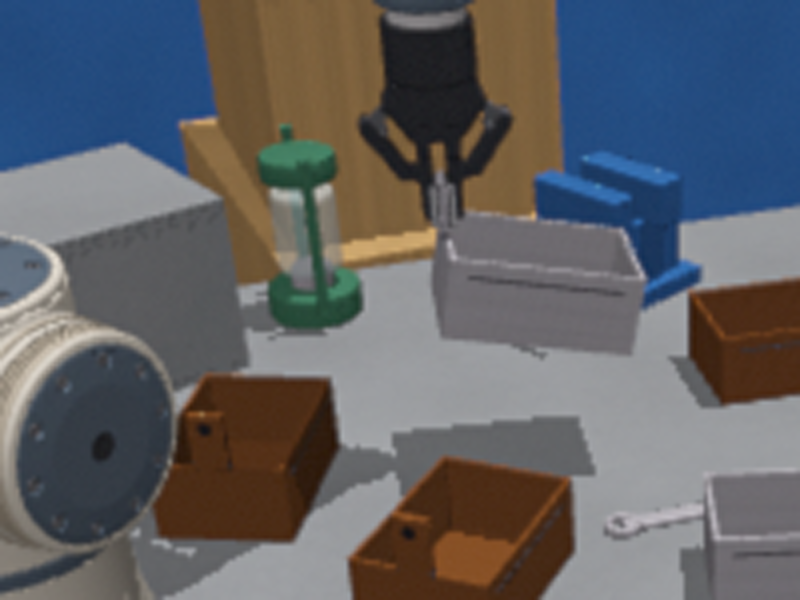

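View pics/w4.png

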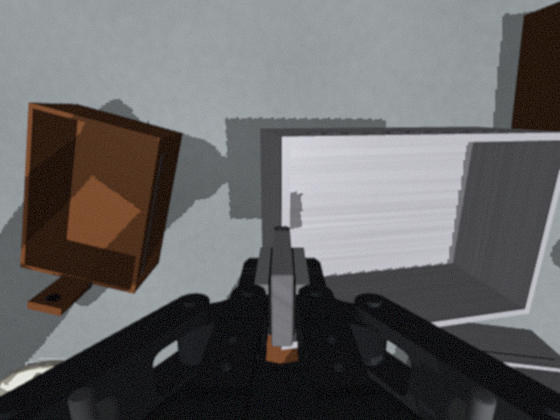

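>>> arm_command(targets=[[0,0,0,0,0,-0.04],[0,0,0,0,0,-0.06],[0,0,0,0,0,-0.058],[0,0,0,0,0.045,0],[0,0,0,0,0.06,0],[0,0,0,0,0.06,0],[0,0,0,0,0.06,0],[0,0,0,0,0,0],[0,0,0,0,0,0]])

```text
clock: 6.35
eef_pos: [369.3, 333.9, 230.2]
tcp_rot: [3.141, -0.223, 0.007]
contact_force: [-0.6, 0.2, -4.8]
opening: 0.078
```

Run:
```python
from h import *
f=r.grab_frame("side");st()
crop(f,"s4",180,80,300,180,6)
delta([384.9,-357.4,210],0.005,-.225)
```

```text
t 6.4 p [369.8 334.  230.4] rpy [-3.142 -0.223  0.006] F [ 0.   0.1 -6.3] M [0.07 0.87 0.02] op 6.8 q [ 0.85  0.08  2.01 -0.21  0.91  0.96]
shift mm [  6.3 691.5  22.3] turn [-0.     0.002  0.001]
```

View pics/s4.png

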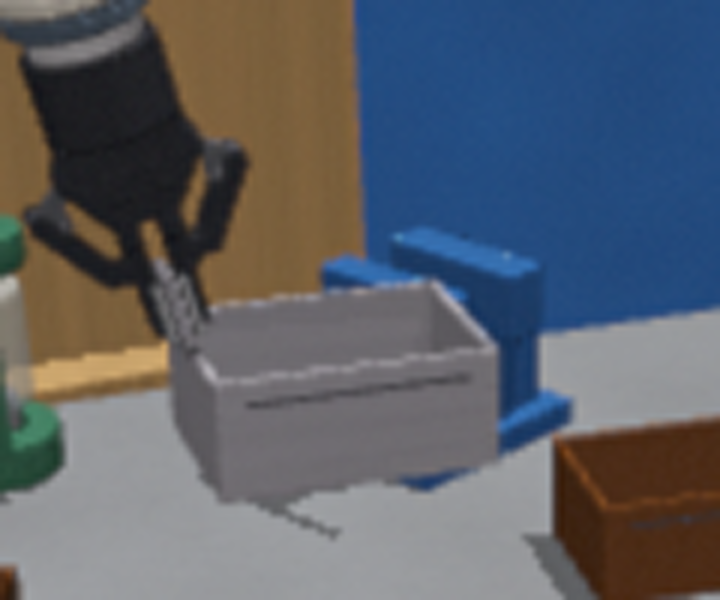

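>>> arm_command(targets=[[0,0.005,0,0,0,0],[0,0.01,0,0,0,0],[0,0.015,0,0,0,0],[0,0.02,0,0,0,0],[0,0.0246,0,0,0,0],[0,0.0246,0,0,0,0],[0,0.0246,0,0,0,0],[0,0.0246,0,0,0,0],[0,0.0246,0,0,0,0],[0,0.0246,0,0,0,0],[0,0.0246,0,0,0,0],[0,0.0246,0,0,0,0],[0,0.0246,0,0,0,0],[0,0.0246,0,0,0,0],[0,0.0246,0,0,0,0],[0,0.0246,0,0,0,0],[0,0.0246,0,0,0,0],[0,0.0246,0,0,0,0],[0,0.0246,0,0,0,0],[0,0.0246,0,0,0,0]])

```text
clock: 8.07
eef_pos: [371.3, -111.9, 230.4]
tcp_rot: [3.141, -0.225, 0.005]
contact_force: [-0.2, -0.0, -5.8]
opening: 0.083
```

>>> arm_command(targets=[[0.0008,0.0246,0.0028,0,0,0],[0.0008,0.0246,0.0028,0,0,0],[0.0008,0.0246,0.0028,0,0,0],[0.0008,0.0246,0.0028,0,0,0],[0.0008,0.0246,0.0028,0,0,0],[0.0008,0.0246,0.0028,0,0,0],[0.0008,0.0246,0.0028,0,0,0],[0.0008,0.0246,0.0028,0,0,0],[0,0.02,0,0,0,0],[0,0.015,0,0,0,0],[0,0.01,0,0,0,0],[0,0.005,0,0,0,0],[0,0,0,0,0,0],[0,0,0,0,0,0],[0,0,0,0,0,0]])

```text
clock: 9.32
eef_pos: [384.6, -355.5, 209.8]
tcp_rot: [-3.141, -0.225, 0.006]
contact_force: [0.3, -0.8, -5.4]
opening: 0.082
```

Run:
```python
from h import *
st()
f=r.grab_frame("side"); crop(f,"s5",240,180,410,350,4)
f=r.grab_frame("top"); crop(f,"t5",350,140,450,260,5)
f=r.grab_frame("wrist"); cv2.imwrite("pics/w5.png",f["image"])
st()
```

```text
t 9.32 p [ 384.6 -355.5  209.8] rpy [-3.141 -0.225  0.006] F [ 0.3 -0.8 -5.4] M [-0.05  0.72 -0.03] op 7.0 q [-0.86  0.15  1.98  0.22  0.88 -1.  ]
t 9.47 p [ 384.9 -355.8  210. ] rpy [-3.142 -0.225  0.006] F [ 0.2  0.2 -4.9] M [0.05 0.8  0.06] op 7.1 q [-0.86  0.15  1.98  0.22  0.88 -1.  ]
```

View pics/s5.png

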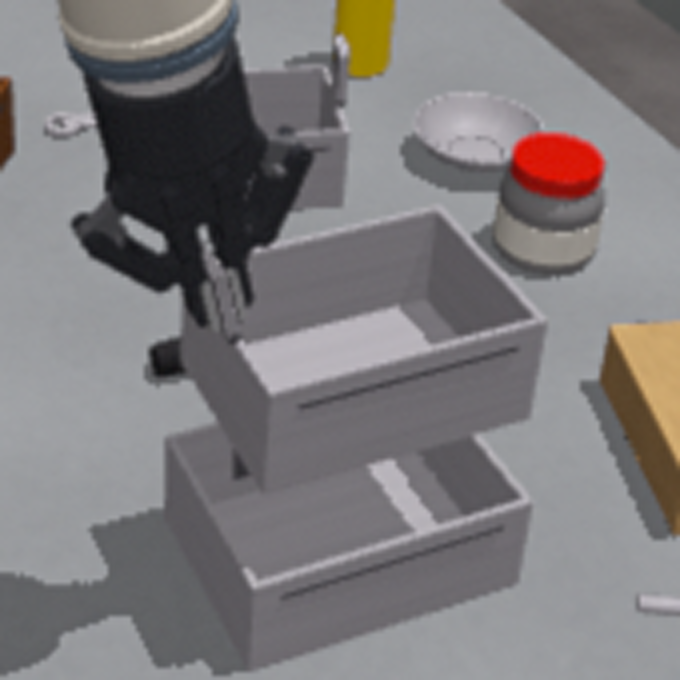

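View pics/t5.png

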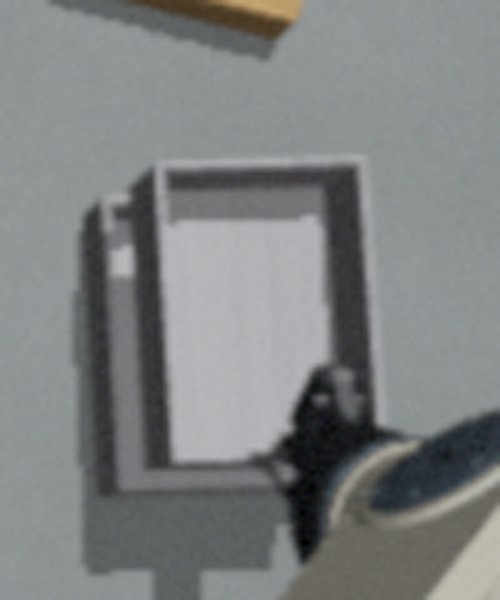

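View pics/w5.png

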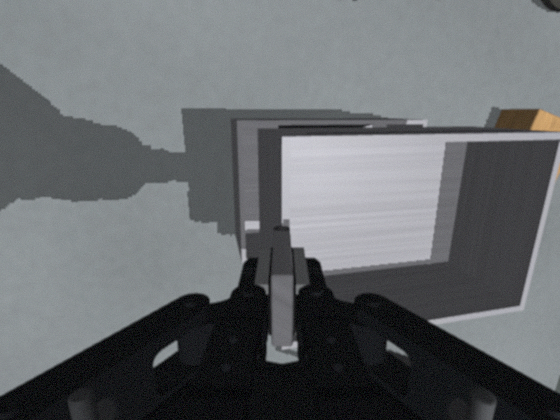

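```bash
cat >> h.py <<'E'
def tri(f1,u1,f2,u2):
    A=[];b=[]
    for f,u in((f1,u1),(f2,u2)):
        R,c=cam(f); d=R@np.array([(u[0]-f["cx"])/f["fx"],(u[1]-f["cy"])/f["fy"],1]); d/=np.linalg.norm(d)
        M=np.eye(3)-np.outer(d,d); A.append(M); b.append(M@c)
    x,res,_,_=np.linalg.lstsq(np.vstack(A),np.hstack(b),rcond=None); return x,np.sqrt(res)
E
python3 - <<'E'
from h import *
T=r.grab_frame("top");S=r.grab_frame("side")
t=lambda p:(np.array(p)+.5)/5-.5+[350,140]
s=lambda p:(np.array(p)+.5)/4-.5+[240,180]
for n,a,b in(("+x+y",(155,162),(440,208)),("+x-y",(368,158),(546,321))):
    x,e=tri(T,t(a),S,s(b)); print(n,x.round(1),e)
z=201.8
print("top",ray(T,[t((155,162)),t((368,158))],z).round(1))
print("side",ray(S,[s((440,208)),s((546,321)),s((270,393))],z).round(1))
print("big side",ray(S,[s((530,499)),s((250,583)),s((165,437))],70).round(1))
print("big exp",bin_pts((470.3,-357.4),.005,180,130,70).round(1))
print("exp mid",bin_pts((470.3,-355.8),.006,167,117,z).round(1))
E
```

```text
+x+y [ 554.2 -295.9  198.3] [0.94356674]
+x-y [ 552.7 -413.5  201.2] [1.47957112]
top [[ 554.1 -295.4  201.8]
 [ 553.6 -413.9  201.8]]
side [[ 550.6 -300.1  201.8]
 [ 551.1 -414.   201.8]
 [ 386.5 -412.6  201.8]]
big side [[ 557.9 -419.4   70. ]
 [ 378.4 -418.2   70. ]
 [ 377.9 -293.5   70. ]]
big exp [[ 560.  -292.    70. ]
 [ 560.6 -421.9   70. ]
 [ 380.6 -422.8   70. ]
 [ 380.  -292.9   70. ]]
exp mid [[ 553.4 -296.8  201.8]
 [ 554.1 -413.8  201.8]
 [ 387.2 -414.8  201.8]
 [ 386.5 -297.8  201.8]]
```

>>> arm_command(targets=[[-0.0011,0.001,0.005,0,0,0],[-0.0022,0,0.01,0,0,0],[-0.0022,0,0.01,0,0,0],[-0.0022,0,0.01,0,0,0],[-0.0011,0,0.005,0,0,0],[-0.0009,0,0.004,0,0,0],[0,0,0,0,0,0],[0,0,0,0,0,0],[0,0,0,0,0,0]])

```text
clock: 10.32
eef_pos: [385.4, -357.9, 165.1]
tcp_rot: [3.141, -0.225, 0.005]
contact_force: [0.5, 0.2, -5.7]
opening: 0.085
```

Run:
```python
from h import *
st()
f=r.grab_frame("side"); crop(f,"s6",270,220,400,350,6)
f=r.grab_frame("top"); crop(f,"t6",360,150,440,250,6)
f=r.grab_frame("wrist"); cv2.imwrite("pics/w6.png",f["image"])
```

```text
t 10.32 p [ 385.4 -357.9  165.1] rpy [ 3.141 -0.225  0.005] F [ 0.5  0.2 -5.7] M [ 0.02  0.74 -0.02] op 7.3 q [-0.86  0.21  2.02  0.25  0.78 -1.03]
```

View pics/s6.png

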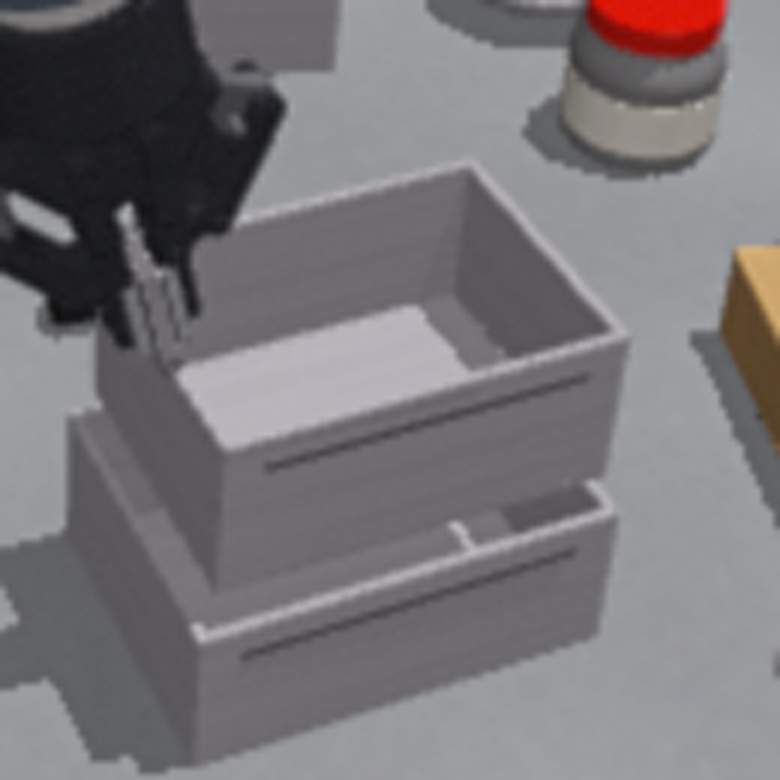

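View pics/t6.png

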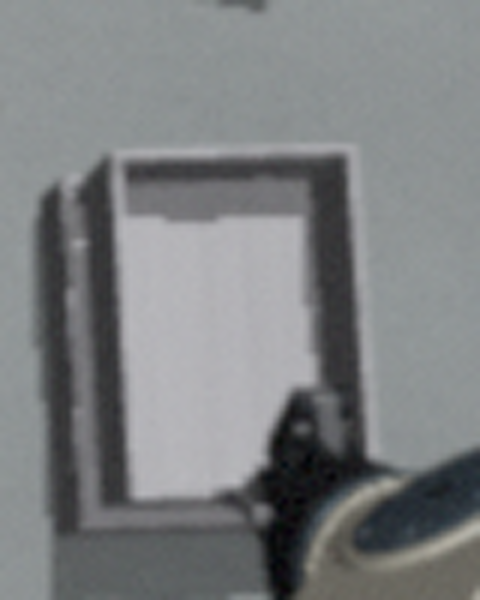

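View pics/w6.png

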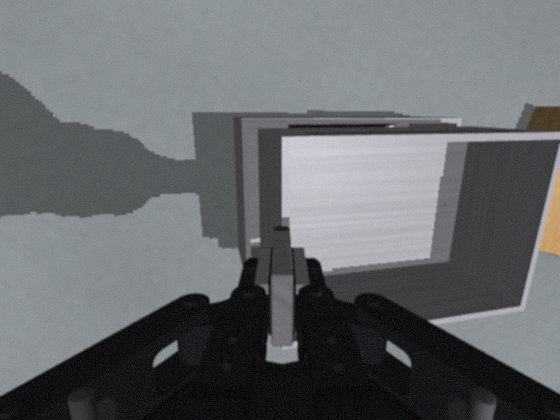

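Run:
```python
from h import *
T=r.grab_frame("top");S=r.grab_frame("side")
t=lambda p:(np.array(p)+.5)/6-.5+[360,150]
s=lambda p:(np.array(p)+.5)/6-.5+[270,220]
z=156.9
print("top",ray(T,[t((107,152)),t((357,147))],z).round(1))
print("side rim",ray(S,[s((472,160)),s((629,338)),s((220,453))],z).round(1))
print("side bottom",ray(S,[s((605,480)),s((216,591))],z-72).round(1))
print("big side",ray(S,[s((616,512)),s((192,637)),s((68,419))],70).round(1))
print("big top left",ray(T,[t((62,182))],70).round(1))
for a,b in(((107,152),(472,160)),((357,147),(629,338))): print(tri(T,t(a),S,s(b)))
st()
```

```text
top [[ 554.7 -296.1  156.9]
 [ 554.3 -416.   156.9]]
side rim [[ 552.5 -299.3  156.9]
 [ 552.6 -416.   156.9]
 [ 385.2 -415.8  156.9]]
side bottom [[ 552.6 -416.8   84.9]
 [ 388.1 -413.9   84.9]]
big side [[ 557.2 -421.    70. ]
 [ 376.8 -418.7   70. ]
 [ 377.3 -295.3   70. ]]
big top left [[ 556.4 -291.7   70. ]]
(array([ 554.82616101, -296.48770545,  154.35629524]), array([0.5655582]))
(array([ 553.65354807, -415.76792031,  156.59333579]), array([1.06437889]))
t 10.57 p [ 385.4 -357.7  165.2] rpy [ 3.141 -0.225  0.005] F [-0.5 -0.3 -6.1] M [ 0.01  0.77 -0.01] op 7.2 q [-0.86  0.21  2.02  0.25  0.78 -1.03]
```

>>> arm_command(targets=[[-0.0017,0.0006,0.0027,0,0,0],[-0.0011,0,0.0049,0,0,0],[-0.0011,0,0.0049,0,0,0],[-0.0004,0,0.002,0,0,0],[-0.0004,0,0.002,0,0,0],[-0.0004,0,0.002,0,0,0],[0,0,0,0,0,0]])

```text
clock: 11.15
eef_pos: [384.3, -358.0, 145.2]
tcp_rot: [-3.141, -0.225, 0.005]
contact_force: [-0.1, 1.1, -6.9]
opening: 0.084
```

Run:
```python
from h import *
st()
f=r.grab_frame("side"); crop(f,"s7",270,220,400,350,6)
f=r.grab_frame("wrist"); cv2.imwrite("pics/w7.png",f["image"]);st()
```

```text
t 11.15 p [ 384.3 -358.   145.2] rpy [-3.141 -0.225  0.005] F [-0.1  1.1 -6.9] M [0.04 0.76 0.01] op 7.2 q [-0.86  0.24  2.04  0.26  0.73 -1.05]
t 11.25 p [ 384.4 -358.2  145.6] rpy [-3.142 -0.225  0.005] F [-0.6  0.8 -5.5] M [0.01 0.8  0.04] op 7.2 q [-0.86  0.24  2.04  0.26  0.73 -1.05]
```

View pics/s7.png

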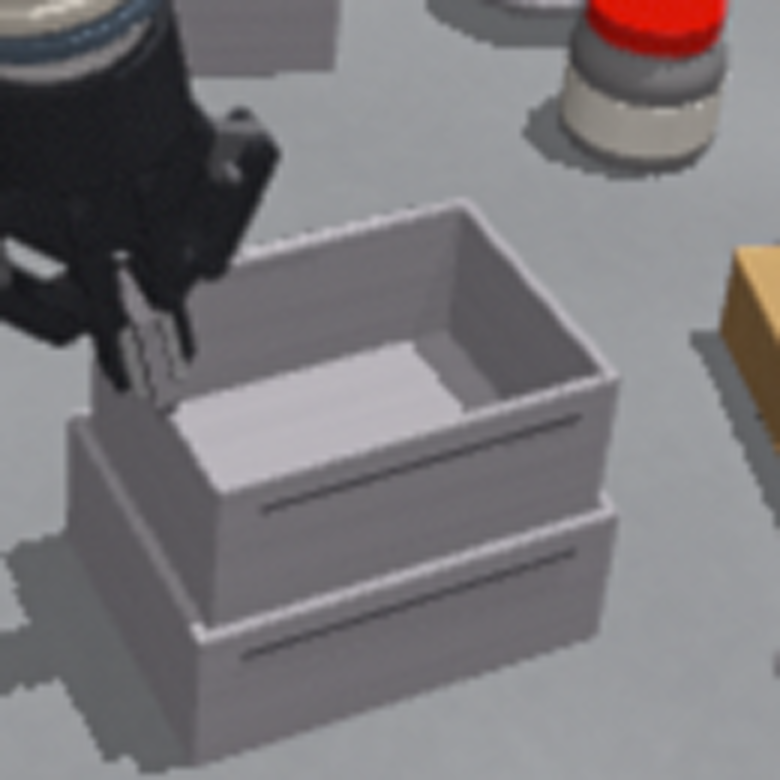

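View pics/w7.png

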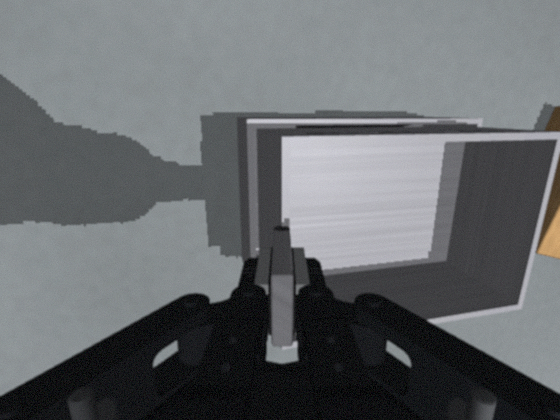

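>>> arm_command(targets=[[-0.0004,0,0.002,0,0,0],[-0.0004,0,0.002,0,0,0],[-0.0004,0,0.002,0,0,0],[-0.0004,0,0.002,0,0,0],[0,0,0,0,0,0]])

```text
clock: 11.67
eef_pos: [384.4, -357.9, 137.0]
tcp_rot: [-3.141, -0.225, 0.005]
contact_force: [-0.8, 1.1, -5.2]
opening: 0.089
```

>>> arm_command(targets=[[-0.0005,0,0.002,0,0,0],[-0.0005,0,0.002,0,0,0],[-0.0005,0,0.002,0,0,0],[0,0,0,0,0,0]])

```text
clock: 12.0
eef_pos: [384.2, -357.9, 130.8]
tcp_rot: [-3.141, -0.224, 0.005]
contact_force: [-0.9, 0.3, -5.8]
opening: 0.085
```

>>> arm_command(targets=[[-0.0005,0,0.002,0,0,0],[-0.0005,0,0.002,0,0,0],[-0.0004,0,0.002,0,0,0],[-0.0004,0,0.002,0,0,0],[0,0,0,0,0,0]])

```text
clock: 12.42
eef_pos: [384.3, -358.1, 122.6]
tcp_rot: [-3.141, -0.225, 0.005]
contact_force: [0.1, -0.4, -5.6]
opening: 0.081
```

>>> arm_command(targets=[[-0.0002,0,0.001,0,0,0],[-0.0002,0,0.001,0,0,0],[-0.0002,0,0.001,0,0,0],[0,0,0,0,0,0]])

```text
clock: 12.75
eef_pos: [384.6, -358.3, 120.0]
tcp_rot: [3.141, -0.225, 0.005]
contact_force: [-0.2, -0.5, -5.5]
opening: 0.08
```

Run:
```python
from h import *
st()
f=r.grab_frame("side"); crop(f,"s8",270,220,400,350,6)
f=r.grab_frame("wrist"); cv2.imwrite("pics/w8.png",f["image"]);st()
```

```text
t 12.75 p [ 384.6 -358.3  120. ] rpy [ 3.141 -0.225  0.005] F [-0.2 -0.5 -5.5] M [-0.15  0.68 -0.02] op 6.8 q [-0.86  0.28  2.06  0.28  0.67 -1.07]
t 12.85 p [ 384.7 -358.3  120.1] rpy [ 3.141 -0.225  0.005] F [ 0.3 -0.6 -5. ] M [-0.07  0.75 -0.07] op 7.0 q [-0.86  0.28  2.06  0.28  0.67 -1.07]
```

View pics/s8.png

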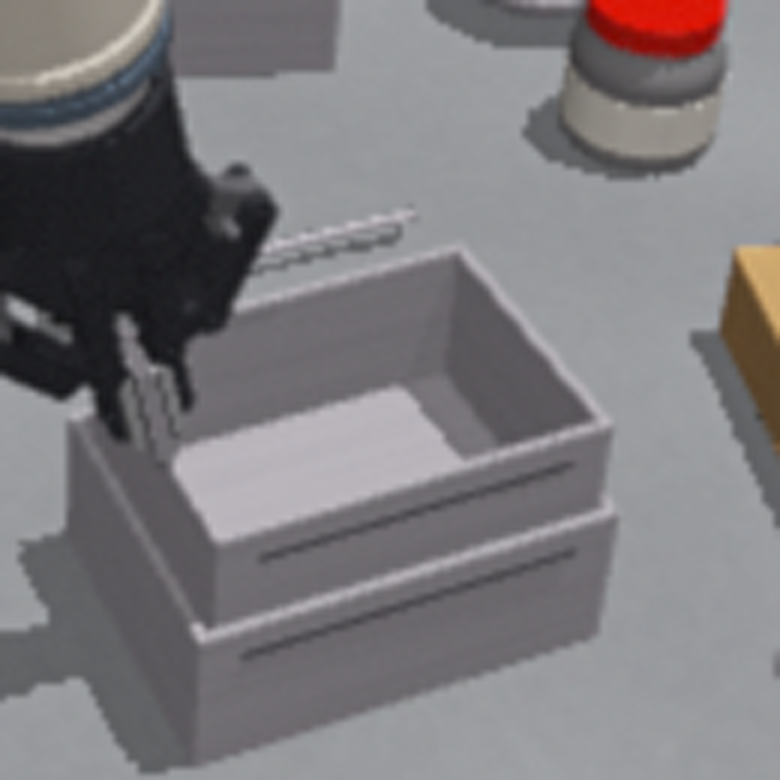

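>>> arm_command(targets=[[-0.0002,0,0.001,0,0,0],[-0.0002,0,0.001,0,0,0],[0,0,0,0,0,0]])

```text
clock: 13.1
eef_pos: [384.5, -358.3, 118.0]
tcp_rot: [3.141, -0.225, 0.005]
contact_force: [-2.3, -1.1, -2.9]
opening: 0.08
```

>>> arm_command(targets=[[-0.0002,0,0.001,0,0,0],[-0.0002,0,0.001,0,0,0],[0,0,0,0,0,0]])

```text
clock: 13.35
eef_pos: [383.8, -358.2, 115.8]
tcp_rot: [3.141, -0.224, 0.006]
contact_force: [-8.4, -1.9, 0.5]
opening: 0.084
```

>>> arm_command(targets=[[-0.0002,0,0.001,0,0,0],[0,0,0,0,0,0]])

```text
clock: 13.52
eef_pos: [383.4, -358.2, 114.7]
tcp_rot: [-3.142, -0.223, 0.006]
contact_force: [-11.1, -2.7, 1.8]
opening: 0.079
```

>>> arm_command(targets=[[0.0005,0,-0.002,0,0,0],[0,0,0,0,0,0]])

```text
clock: 13.68
eef_pos: [384.7, -358.2, 117.1]
tcp_rot: [-3.142, -0.225, 0.005]
contact_force: [-2.6, -0.2, -2.4]
opening: 0.081
```

>>> arm_command(targets=[[0,0,0,0,0,0],[0,0,0,0,0,0],[0,0,0,0,0,0],[0,0,0,0,0,0],[0,0,0,0,0,0]], fingers=0.05)

```text
clock: 14.1
eef_pos: [385.0, -358.3, 117.2]
tcp_rot: [3.141, -0.225, 0.005]
contact_force: [0.2, 0.3, -0.3]
opening: 0.585
```

Run:
```python
from h import *
st()
f=r.grab_frame("side"); crop(f,"s9",270,220,400,350,6)
```

```text
t 14.1 p [ 385.  -358.3  117.2] rpy [ 3.141 -0.225  0.005] F [ 0.2  0.3 -0.3] M [-0.03  0.13 -0.  ] op 50.0 q [-0.86  0.29  2.06  0.28  0.67 -1.08]
```

View pics/s9.png

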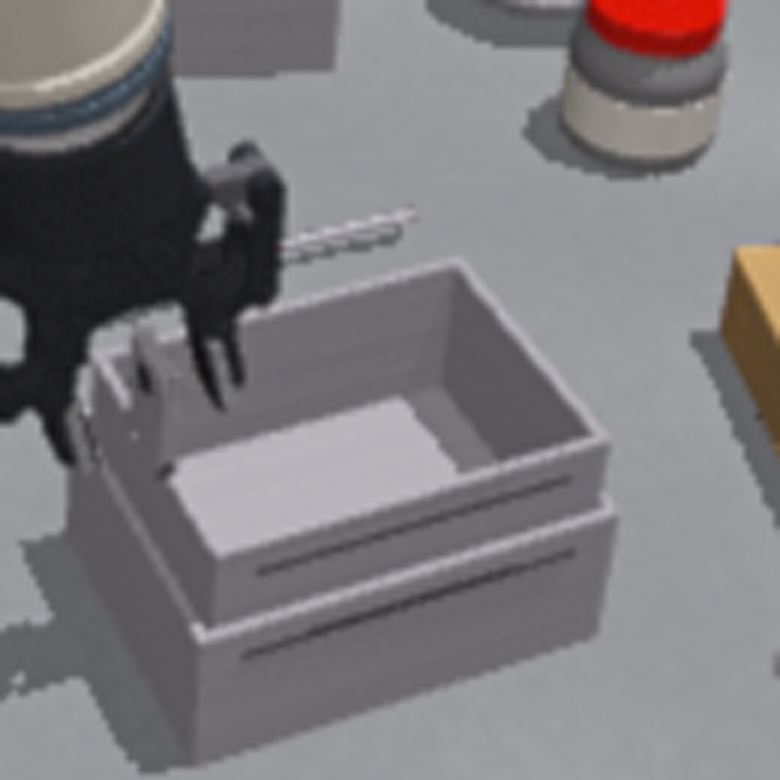

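>>> arm_command(targets=[[0.0015,0,-0.007,0,0,0],[0.003,0,-0.013,0,0,0],[0.003,0,-0.013,0,0,0],[0.003,0,-0.013,0,0,0],[0.003,0,-0.013,0,0,0],[0.003,0,-0.013,0,0,0],[0.001,0,-0.005,0,0,0],[0,0,0,0,-0.056,0],[0,0,0,0,-0.056,0],[0,0,0,0,-0.056,0],[0,0,0,0,-0.057,0],[0.01,0,0,0,0,0],[0.02,0,0,0,0,0],[0.02,0,0,0,0,0],[0.02,0,0,0,0,0],[0.015,0,0,0,0,0],[0,0,0,0,0,0]])

```text
clock: 15.57
eef_pos: [472.6, -357.7, 195.8]
tcp_rot: [-3.142, -0.003, 0.006]
contact_force: [0.3, -0.3, -0.6]
opening: 0.588
```

>>> arm_command(targets=[[0,0,0.005,0,0,0],[0,0,0.02,0,0,0],[0,0,0.025,0,0,0],[0,0,0.025,0,0,0],[0,0,0.02,0,0,0],[0,0,0.01,0,0,0],[0,0,0.005,0,0,0],[0,0,0,0,0,0]], fingers=0)

```text
clock: 16.23
eef_pos: [468.7, -357.5, 85.2]
tcp_rot: [-3.141, 0.001, 0.005]
contact_force: [-0.4, -0.5, 0.4]
opening: 0.002
```

Run:
```python
from h import *
st()
f=r.grab_frame("side"); crop(f,"s10",270,200,400,330,6)
f=r.grab_frame("wrist"); cv2.imwrite("pics/w10.png",f["image"])
```

```text
t 16.23 p [ 468.7 -357.5   85.2] rpy [-3.141e+00  1.000e-03  5.000e-03] F [-0.4 -0.5  0.4] M [-0.04 -0.01 -0.08] op 0.2 q [-0.65  0.47  1.82  0.    0.85 -0.66]
```

View pics/s10.png

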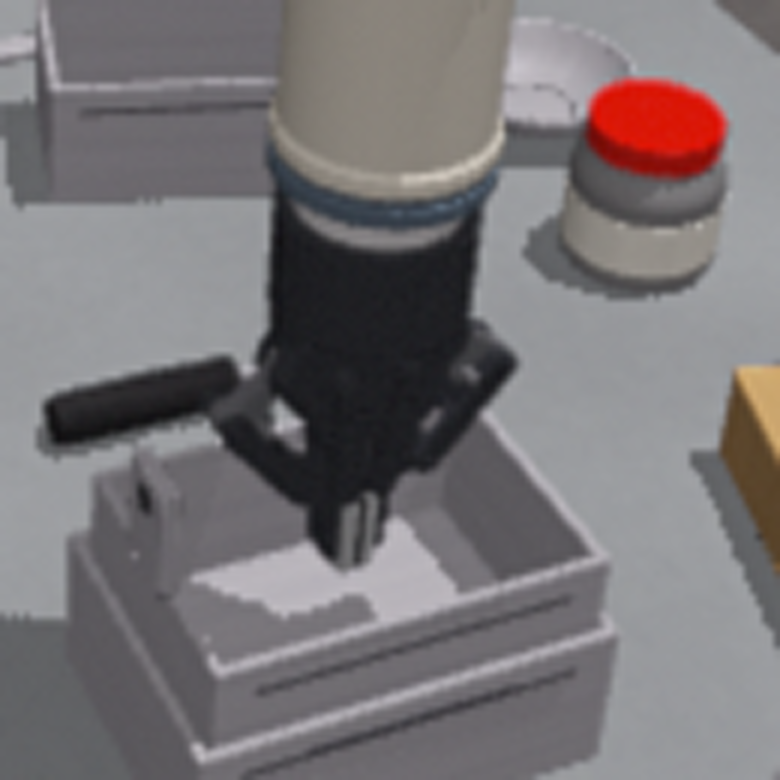

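View pics/w10.png

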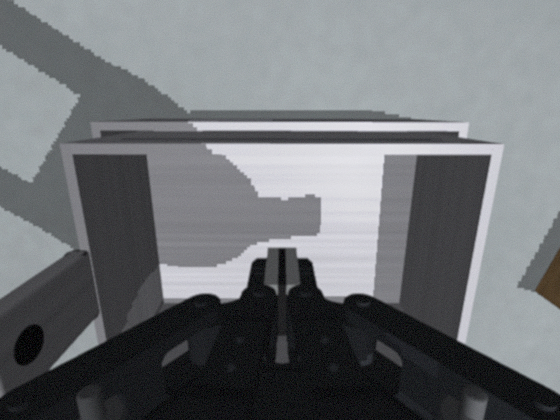

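>>> arm_command(targets=[[0,0,0.01,0,0,0],[0,0,0.012,0,0,0],[0,0,0.01,0,0,0],[0,0,0.005,0,0,0],[0,0,0,0,0,0]])

```text
clock: 16.75
eef_pos: [468.7, -357.0, 47.2]
tcp_rot: [-3.14, 0.002, 0.005]
contact_force: [-0.6, 0.3, -0.4]
opening: 0.002
```

>>> arm_command(targets=[[0,0,0.0015,0,0,0],[0,0,0.0015,0,0,0],[0,0,0.0015,0,0,0],[0,0,0.0015,0,0,0],[0,0,0.0015,0,0,0],[0,0,0.0015,0,0,0]])

```text
clock: 17.25
eef_pos: [469.7, -357.8, 40.0]
tcp_rot: [3.141, -0.0, 0.005]
contact_force: [-0.5, -0.3, -0.6]
opening: 0.003
```

>>> arm_command(targets=[[0,0,0.0015,0,0,0],[0,0,0.0015,0,0,0],[0,0,0.0015,0,0,0],[0,0,0.0015,0,0,0],[0,0,0.0015,0,0,0],[0,0,0.0015,0,0,0]])

```text
clock: 17.75
eef_pos: [469.9, -357.9, 31.1]
tcp_rot: [3.141, -0.0, 0.005]
contact_force: [-0.2, 1.0, 3.8]
opening: -0.002
```

>>> arm_command(targets=[[0,0,0.0015,0,0,0],[0,0,0.0015,0,0,0],[0,0,0.0015,0,0,0],[0,0,0.0015,0,0,0],[0,0,0.0015,0,0,0],[0,0,0.0015,0,0,0]])

```text
clock: 18.25
eef_pos: [469.6, -357.7, 21.7]
tcp_rot: [-3.142, 0.0, 0.005]
contact_force: [0.3, 0.3, 2.0]
opening: -0.002
```

>>> arm_command(targets=[[0,0,0.0015,0,0,0],[0,0,0.0015,0,0,0],[0,0,0.0015,0,0,0],[0,0,0.0015,0,0,0],[0,0,0.0015,0,0,0]])

```text
clock: 18.67
eef_pos: [469.6, -357.7, 14.3]
tcp_rot: [-3.142, 0.0, 0.005]
contact_force: [-1.0, -0.6, 1.6]
opening: -0.001
```

>>> arm_command(targets=[[0,0,0.0012,0,0,0],[0,0,0.0012,0,0,0],[0,0,0.0012,0,0,0]])

```text
clock: 18.92
eef_pos: [469.6, -357.7, 10.8]
tcp_rot: [-3.142, 0.0, 0.005]
contact_force: [-0.8, 0.4, 1.4]
opening: -0.002
```

>>> arm_command(targets=[[0,0,0.001,0,0,0],[0,0,0.001,0,0,0],[0,0,0.0005,0,0,0],[0,0,0,0,0,0]])

```text
clock: 19.25
eef_pos: [469.5, -357.7, 8.2]
tcp_rot: [-3.141, 0.0, 0.005]
contact_force: [-0.1, 0.3, -0.7]
opening: -0.001
```

>>> arm_command(targets=[[0,0,0.0007,0,0,0],[0,0,0,0,0,0]])

```text
clock: 19.42
eef_pos: [469.5, -357.7, 8.1]
tcp_rot: [-3.141, 0.0, 0.005]
contact_force: [-1.6, 1.0, 6.2]
opening: -0.002
```

>>> arm_command(targets=[[0,0,0.0007,0,0,0],[0,0,0,0,0,0]])

```text
clock: 19.58
eef_pos: [469.6, -357.7, 8.1]
tcp_rot: [-3.142, 0.0, 0.005]
contact_force: [-4.0, 2.7, 16.2]
opening: 0.0
```

>>> arm_command(targets=[[0,0,-0.003,0,0,0],[0,0,-0.012,0,0,0],[0,0,-0.025,0,0,0],[0,0,-0.035,0,0,0],[0,0,-0.035,0,0,0],[0,0,-0.035,0,0,0],[0,0,-0.035,0,0,0],[0,0,-0.02,0,0,0],[-0.005,-0.02,0,0,0,0],[0,-0.035,0,0,0,0],[0,-0.035,0,0,0,0],[0,-0.035,0,0,0,0],[0,-0.035,0,0,0,0],[0,-0.02,0,0,0,0]])

```text
clock: 20.75
eef_pos: [462.9, -174.9, 207.5]
tcp_rot: [-3.141, 0.0, 0.005]
contact_force: [-0.1, -0.5, 0.2]
opening: 0.005
```

Run:
```python
from h import *
st()
f=r.grab_frame("side"); crop(f,"s11",270,220,400,350,6)
f=r.grab_frame("top"); crop(f,"t11",350,150,450,250,6)
```

```text
t 20.75 p [ 462.9 -174.9  207.5] rpy [-3.141  0.     0.005] F [-0.1 -0.5  0.2] M [-0.03 -0.03 -0.  ] op 0.4 q [-0.36  0.18  1.93  0.    1.03 -0.37]
```

View pics/s11.png

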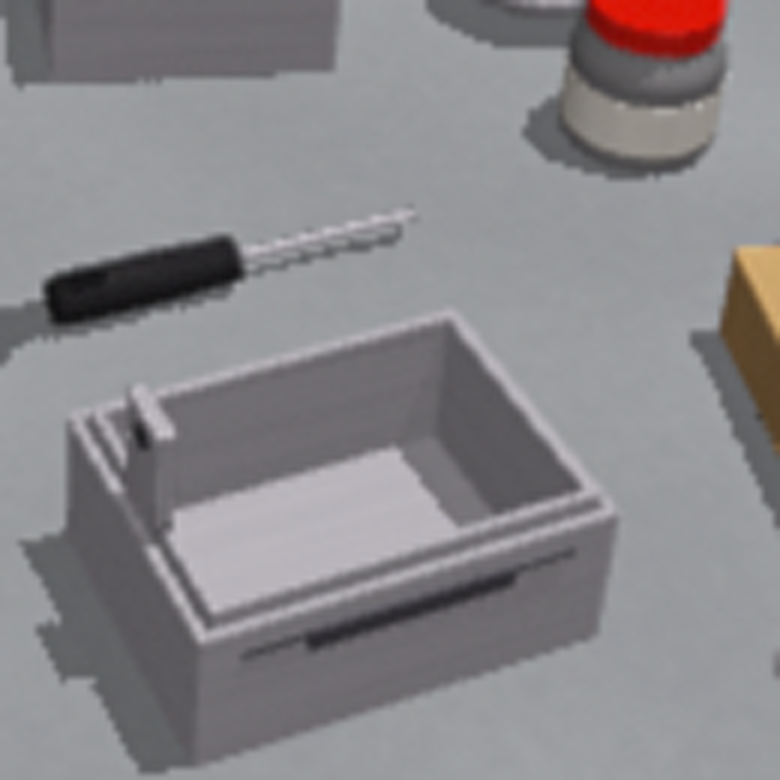

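View pics/t11.png

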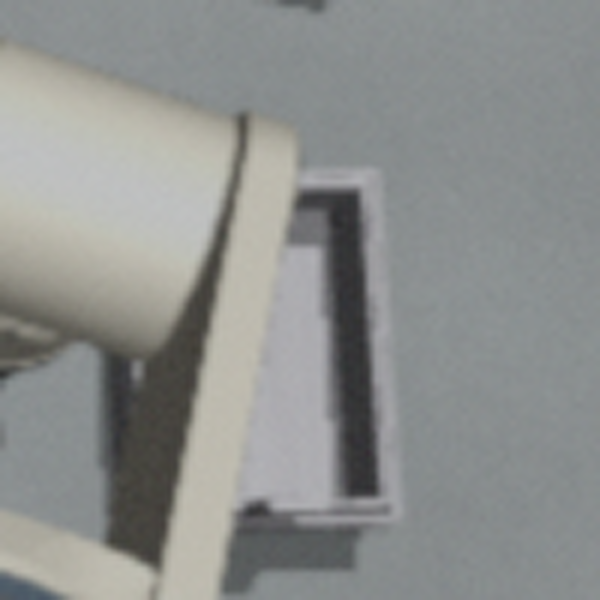

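Run:
```python
from h import *
f=r.grab_frame("top")
print("spray top",ray(f,[(215,109)],170).round(0),"base",ray(f,[(222,131)],0).round(0),"dish",ray(f,[(274,117)],30).round(0),"jar",ray(f,[(316,115)],85).round(0))
delta([655.3,22.1,160],-.273)
```

```text
spray top [[758. 169. 170.]] base [[743. 169.   0.]] dish [[776.  -2.  30.]] jar [[ 761. -132.   85.]]
shift mm [ 193.1 -197.3   47.7] turn [ 0.    -0.001  0.281]
```

>>> arm_command(targets=[[0.01,-0.01,0,0,0,0],[0.02,-0.02,0,0,0,0],[0.025,-0.025,0,0,0,0],[0.025,-0.025,0,0,0,0],[0.025,-0.025,0,0,0,0],[0.025,-0.025,0,0,0,0],[0.025,-0.025,0,0,0,0],[0.02,-0.025,0,0,0,0],[0.012,-0.012,0,0,0,0],[0.006,-0.005,0.01,0,0,0.08],[0,0,0.015,0,0,0.1],[0,0,0.015,0,0,0.1],[0,0,0.007,0,0,0],[0,0,0,0,0,0],[0,0,0,0,0,0]], fingers=0.05)

```text
clock: 22.15
eef_pos: [655.9, 19.3, 160.0]
tcp_rot: [3.141, 0.0, -0.273]
contact_force: [-0.4, -0.5, 0.9]
opening: 0.585
```

Run:
```python
from h import *
st()
f=r.grab_frame("wrist"); im=f["image"].copy()
c=np.array((581.1,42.9));y=-.273;t=77
uv=proj(f,bin_pts(c,y,154,104,72)); cv2.polylines(im,[uv.round().astype(int)],True,(0,255,0),1)
u=np.array([np.cos(y),np.sin(y)]);v=np.array([-u[1],u[0]])
for dx in(-4,4):
  P=[np.r_[c+u*(t+dx)+v*15*sv,zz] for sv,zz in((1,72),(1,122),(-1,122),(-1,72))]
  cv2.polylines(im,[proj(f,P).round().astype(int)],True,(0,0,255),1)
cv2.imwrite("pics/w12.png",im)
```

```text
t 22.15 p [655.9  19.3 160. ] rpy [ 3.141  0.    -0.273] F [-0.4 -0.5  0.9] M [ 0.   -0.03  0.  ] op 50.0 q [ 0.03  0.47  1.62 -0.    1.05  0.3 ]
```

View pics/w12.png

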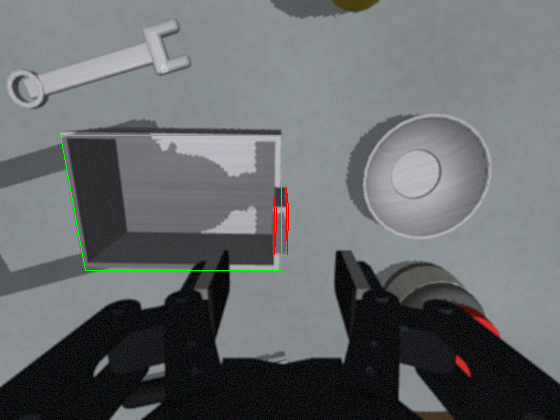

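>>> arm_command(targets=[[-0.0015,-0.003,0.01,0,0,0],[0,0,0.014,0,0,0],[0,0,0.014,0,0,0],[0,0,0.014,0,0,0],[0,0,0.014,0,0,0],[0,0,0.01,0,0,0],[0,0,0.0035,0,0,0],[0,0,0,0,0,0]])

```text
clock: 22.87
eef_pos: [654.4, 23.4, 79.2]
tcp_rot: [3.141, 0.002, -0.275]
contact_force: [-0.1, -0.4, 0.0]
opening: 0.583
```

Run:
```python
from h import *
f=r.grab_frame("wrist");st(); cv2.imwrite("pics/w13.png",f["image"])
```

```text
t 22.92 p [655.1  23.5  80.1] rpy [ 3.141e+00  1.000e-03 -2.750e-01] F [ 0.2 -0.2  1. ] M [ 0.   -0.02 -0.05] op 50.3 q [ 0.03  0.56  1.67 -0.    0.9   0.31]
```

View pics/w13.png

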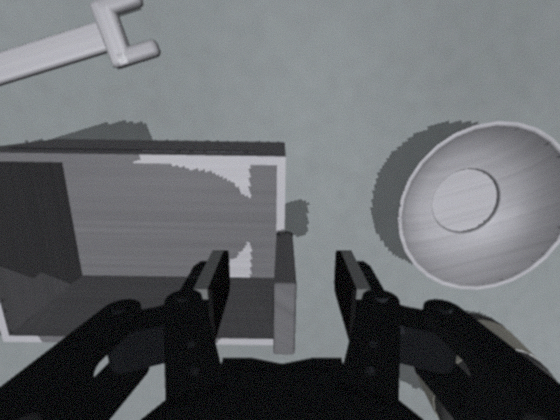

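>>> arm_command(targets=[[0,0,0,0,0,0],[0,0,0,0,0,0],[0,0,0,0,0,0],[0,0,0,0,0,0],[0,0,0,0,0,0],[0,0,0,0,0,0]], fingers=0, squeeze=80)

```text
clock: 23.42
eef_pos: [655.7, 23.5, 81.3]
tcp_rot: [-3.141, -0.001, -0.275]
contact_force: [0.3, 1.1, 5.9]
opening: 0.08
```

>>> arm_command(targets=[[0,0,-0.005,0,0,0],[0,0,-0.008,0,0,0],[0,0,-0.012,0,0,0],[0,0,-0.015,0,0,0],[0,0,-0.02,0,0,0],[0,0,-0.02,0,0,0],[0,0,-0.02,0,0,0],[0,0,-0.02,0,0,0],[0,0,-0.015,0,0,0],[0,0,-0.01,0,0,0],[0,0,-0.005,0,0,0],[0,0,0,0,0,0],[0,0,0,0,0,0],[0,0,0,0,0,0]])

```text
clock: 24.58
eef_pos: [654.5, 23.4, 229.3]
tcp_rot: [3.141, 0.002, -0.275]
contact_force: [-0.1, -0.2, -2.9]
opening: 0.08
```

Run:
```python
from h import *
F=[]
for i in range(8):
    f=r.grab_frame("side"); s=r.sense(); F.append(np.r_[s["contact_force"],s["wrist_torque"]])
print(np.mean(F,0).round(2)); st()
crop(f,"s13",240,110,380,240,5)
```

```text
[ 0.09  0.17 -2.46 -0.04 -0.16  0.  ]
t 24.98 p [655.1  23.5 230.3] rpy [ 3.141  0.    -0.275] F [ 0.4  0.1 -2.2] M [ 0.02 -0.12 -0.01] op 7.3 q [ 0.03  0.4   1.56 -0.    1.18  0.31]
```

View pics/s13.png

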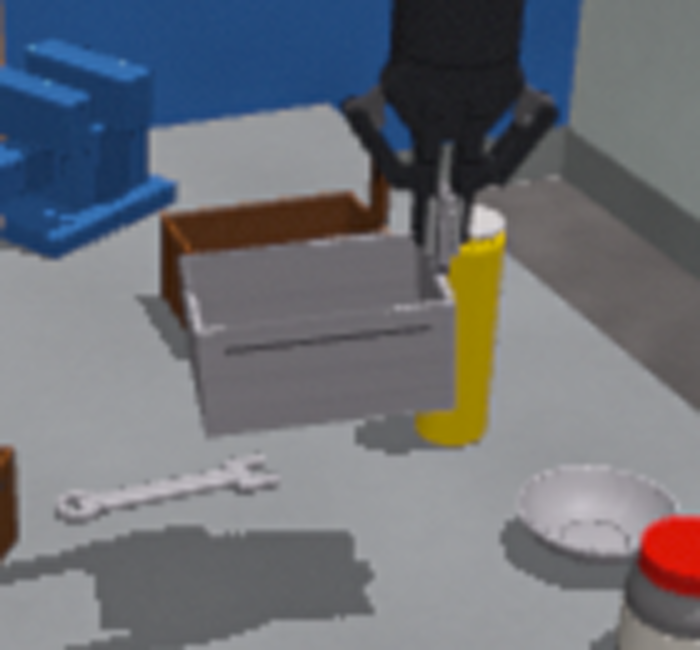

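>>> arm_command(targets=[[0,0,0,0,0,-0.04],[0,0,0,0,0,-0.08],[0,0,0,0,0,-0.08],[0,0,0,0,0,-0.08],[0,0,0,0,-0.03,0],[0,0,0,0,-0.04,0],[0,0,0,0,-0.03,0],[0,0,0,0,0,0],[0,0,0,0,0,0]])

```text
clock: 25.73
eef_pos: [655.4, 23.5, 230.1]
tcp_rot: [3.142, 0.099, 0.005]
contact_force: [0.2, 1.1, -2.8]
opening: 0.084
```

Run:
```python
from h import *
f=r.grab_frame("side");st()
crop(f,"s14",240,110,380,240,5)
delta([547.6,-358,210],0.005,.1)
```

```text
t 25.78 p [655.1  23.5 230.2] rpy [-3.142  0.099  0.005] F [ 0.3  0.  -2.3] M [ 0.04 -0.24 -0.01] op 7.2 q [0.03 0.46 1.49 0.   1.3  0.03]
shift mm [-106.9  381.    31. ] turn [-0.    -0.001  0.   ]
```

View pics/s14.png

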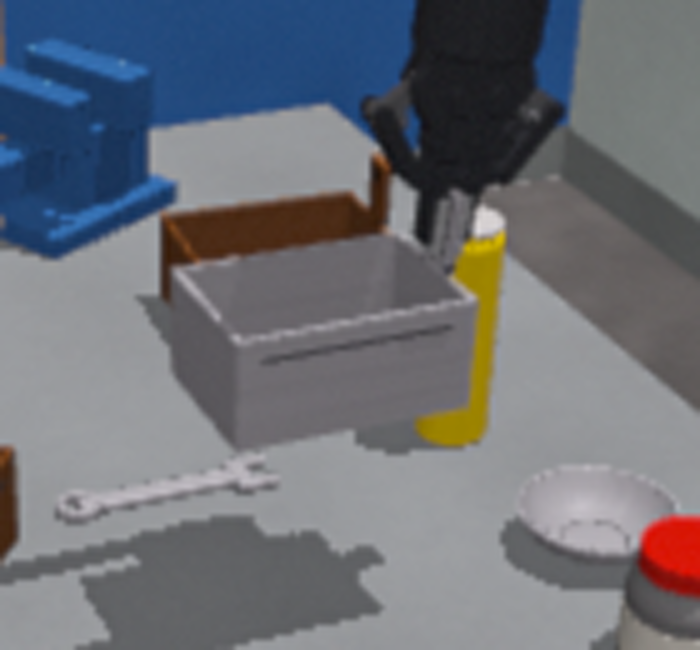

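>>> arm_command(targets=[[0,0.005,0,0,0,0],[0,0.01,0,0,0,0],[-0.003,0.015,0.001,0,0,0],[-0.005,0.02,0.0015,0,0,0],[-0.0076,0.0234,0.0022,0,0,0],[-0.0076,0.0234,0.0022,0,0,0],[-0.0076,0.0234,0.0022,0,0,0],[-0.0076,0.0234,0.0022,0,0,0],[-0.0076,0.0234,0.0022,0,0,0],[-0.0076,0.0234,0.0022,0,0,0],[-0.0076,0.0234,0.0022,0,0,0],[-0.0076,0.0234,0.0022,0,0,0],[-0.0076,0.0234,0.0022,0,0,0],[-0.0076,0.0234,0.0022,0,0,0],[-0.0076,0.0234,0.0022,0,0,0],[-0.0076,0.0234,0.0022,0,0,0],[-0.005,0.02,0.0015,0,0,0],[-0.003,0.015,0.001,0,0,0],[0,0.01,0,0,0,0],[0,0.005,0,0,0,0]])

```text
clock: 27.45
eef_pos: [546.7, -359.6, 210.0]
tcp_rot: [3.141, 0.1, 0.003]
contact_force: [1.3, 0.3, -2.6]
opening: 0.087
```

>>> arm_command(targets=[[0,0,0,0,0,0],[0,0,0,0,0,0],[0,0,0,0,0,0]])

```text
clock: 27.7
eef_pos: [547.6, -356.9, 209.9]
tcp_rot: [-3.141, 0.1, 0.006]
contact_force: [0.5, 0.4, -1.4]
opening: 0.08
```

Run:
```python
from h import *
st(); delta([547.6,-358,165],0.005,.1)
```

```text
t 27.7 p [ 547.6 -356.9  209.9] rpy [-3.141  0.1    0.006] F [ 0.5  0.4 -1.4] M [ 0.   -0.26 -0.03] op 6.8 q [-0.55  0.46  1.52 -0.06  1.24 -0.54]
shift mm [ 4.5  1.1 44.7] turn [-0.    -0.     0.001]
```

Run:
```python
from h import *
f=r.grab_frame("side"); crop(f,"s15",260,190,400,340,5)
f=r.grab_frame("top"); crop(f,"t15",355,150,440,250,6)
f=r.grab_frame("wrist"); cv2.imwrite("pics/w15.png",f["image"])
```

```text
(no output)
```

View pics/s15.png

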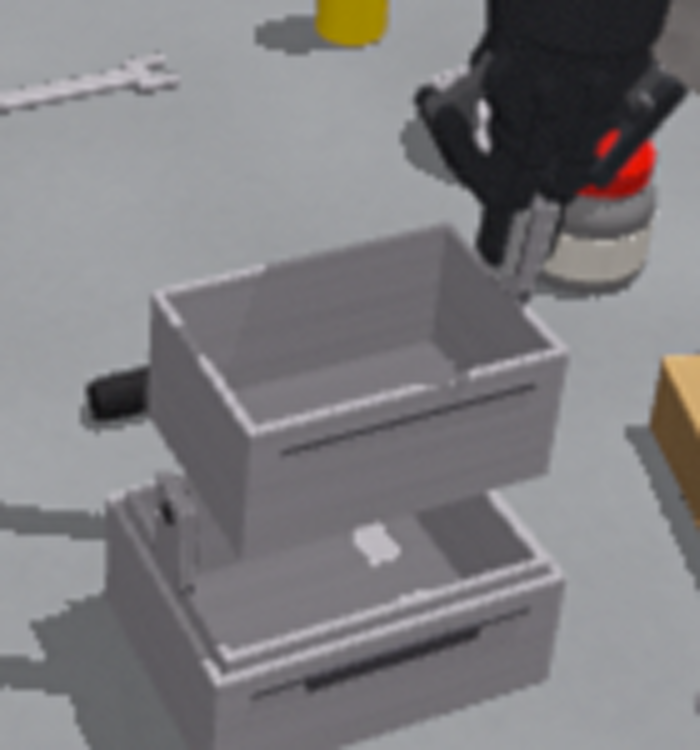

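View pics/t15.png

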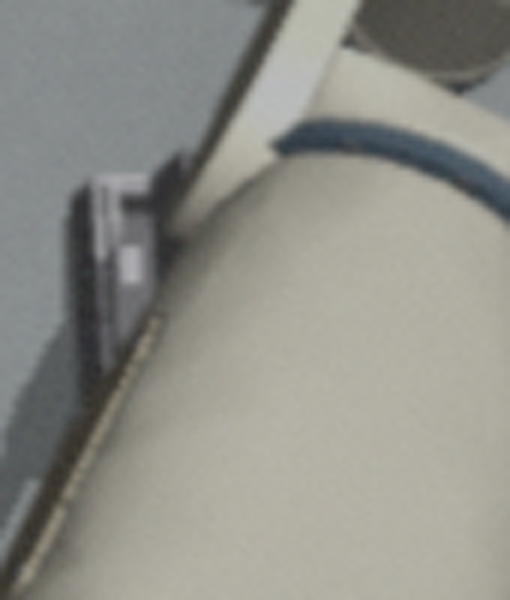

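View pics/w15.png

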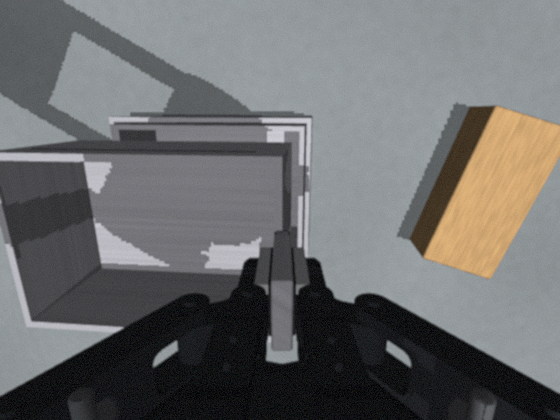

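Run:
```python
from h import *
W=r.grab_frame("wrist");S=r.grab_frame("side");st()
s=lambda p:(np.array(p)+.5)/5-.5+[260,190]
z=201.4
a=ray(S,[s(p) for p in((448,225),(569,352),(248,436),(150,291))],z);print("small rim side",a.round(1),a.mean(0).round(1))
b=ray(S,[s(p) for p in((566,577),(214,684),(104,499))],70);print("big side",b.round(1))
print("centre big side",((b[0]+b[2])/2).round(1))
print("wrist small",ray(W,[(289,153)],z).round(1),"big",ray(W,[(312,117),(109,118)],70).round(1))
crop(S,"s16",275,270,380,345,7)
cv2.imwrite("pics/w16.png",cv2.resize(W["image"][95:260,90:330],None,fx=3.3,fy=3.3,interpolation=cv2.INTER_CUBIC))
```

```text
t 27.95 p [ 547.5 -357.3  210. ] rpy [-3.142  0.1    0.006] F [ 1.2  0.1 -2. ] M [ 0.   -0.27  0.02] op 7.0 q [-0.55  0.46  1.52 -0.06  1.24 -0.54]
small rim side [[ 543.9 -309.9  201.4]
 [ 545.6 -411.8  201.4]
 [ 392.1 -410.8  201.4]
 [ 392.4 -306.3  201.4]] [ 468.5 -359.7  201.4]
big side [[ 558.2 -421.7   70. ]
 [ 377.7 -421.1   70. ]
 [ 376.1 -294.8   70. ]]
centre big side [ 467.2 -358.3   70. ]
wrist small [[ 548.7 -304.5  201.4]] big [[ 557.6 -290.9   70. ]
 [ 378.1 -293.3   70. ]]
```

View pics/w16.png

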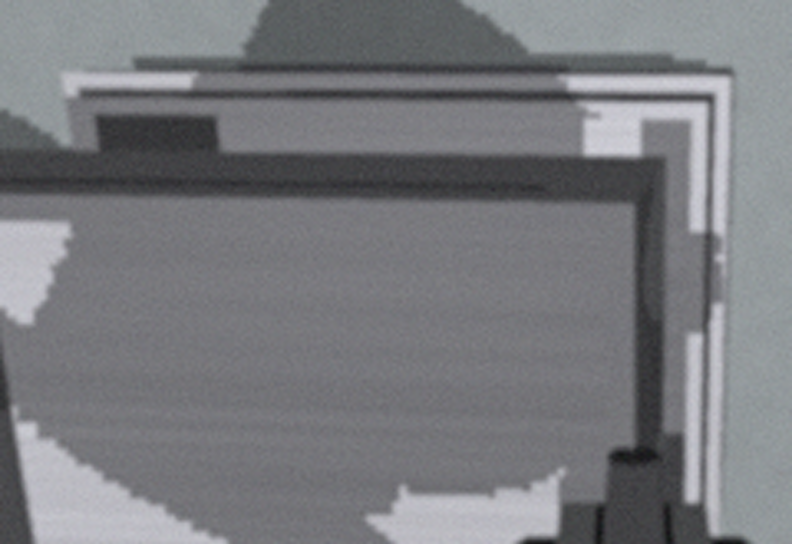

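View pics/s16.png

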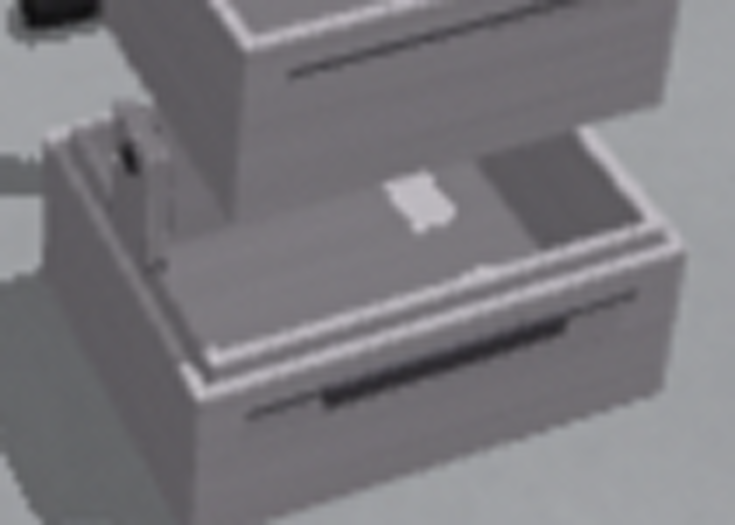

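Run:
```python
from h import *
W=r.grab_frame("wrist");S=r.grab_frame("side")
s=lambda p:(np.array(p)+.5)/7-.5+[275,270]
w=lambda p:(np.array(p)+.5)/3.3-.5+[90,95]
print("mid side",ray(S,[s((208,362)),s((664,228))],76).round(1))
print("big side",ray(S,[s((197,397)),s((687,248)),s((42,140))],70).round(1))
print("mid wrist",ray(W,[w((710,98)),w((80,97)) ],76).round(1))
print("big wrist",ray(W,[w((733,70)),w((64,73))],70).round(1))
print("small bottom wrist/ outer corner rim",ray(W,[w((664,158))],201.4).round(1), ray(W,[w((664,158))],129.4).round(1))
print("small bottom side", ray(S,[s((236,220)),s((660,103))],129.4).round(1))
```

```text
mid side [[ 385.3 -414.    76. ]
 [ 551.9 -415.8   76. ]]
big side [[ 378.5 -421.    70. ]
 [ 558.  -421.7   70. ]
 [ 376.3 -295.5   70. ]]
mid wrist [[ 551.9 -297.    76. ]
 [ 385.7 -298.4   76. ]]
big wrist [[ 557.3 -290.3   70. ]
 [ 378.2 -292.5   70. ]]
small bottom wrist/ outer corner rim [[ 549.4 -300.   201.4]] [[ 544.4 -306.8  129.4]]
small bottom side [[ 394.9 -408.4  129.4]
 [ 545.8 -410.4  129.4]]
```

>>> arm_command(targets=[[0.0008,-0.0014,0.005,0,0,0],[0.001,0,0.01,0,0,0],[0.001,0,0.01,0,0,0],[0.0008,0,0.008,0,0,0],[0.0005,0,0.005,0,0,0],[0,0,0,0,0,0],[0,0,0,0,0,0]])

```text
clock: 28.63
eef_pos: [547.3, -356.4, 171.1]
tcp_rot: [-3.141, 0.101, 0.005]
contact_force: [0.0, -0.3, -1.8]
opening: 0.083
```

Run:
```python
from h import *
st()
S=r.grab_frame("side"); crop(S,"s17",270,220,390,345,6)
W=r.grab_frame("wrist"); cv2.imwrite("pics/w17.png",cv2.resize(W["image"][95:260,90:330],None,fx=3.3,fy=3.3,interpolation=cv2.INTER_CUBIC))
```

```text
t 28.63 p [ 547.3 -356.4  171.1] rpy [-3.141  0.101  0.005] F [ 0.  -0.3 -1.8] M [ 0.04 -0.23 -0.05] op 7.0 q [-0.55  0.5   1.55 -0.06  1.18 -0.53]
```

View pics/s17.png

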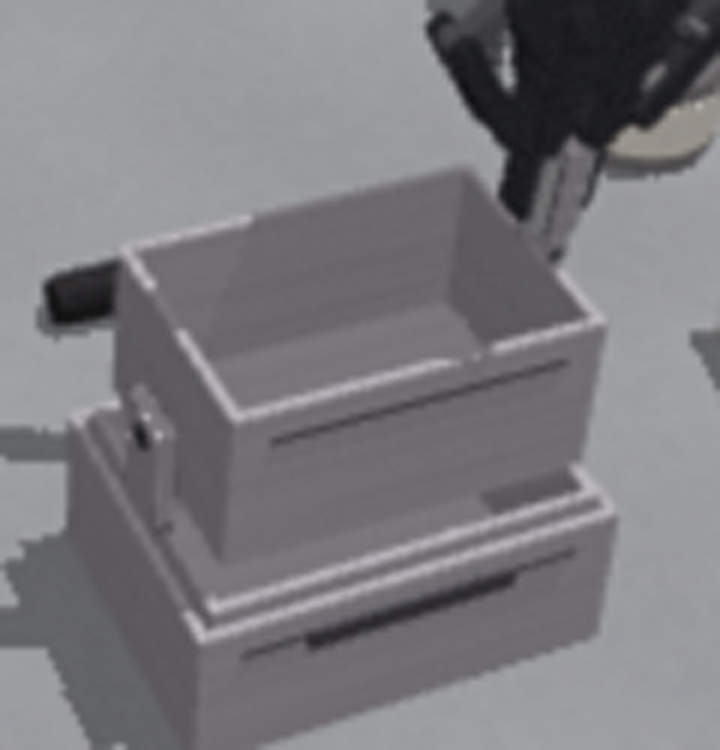

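View pics/w17.png

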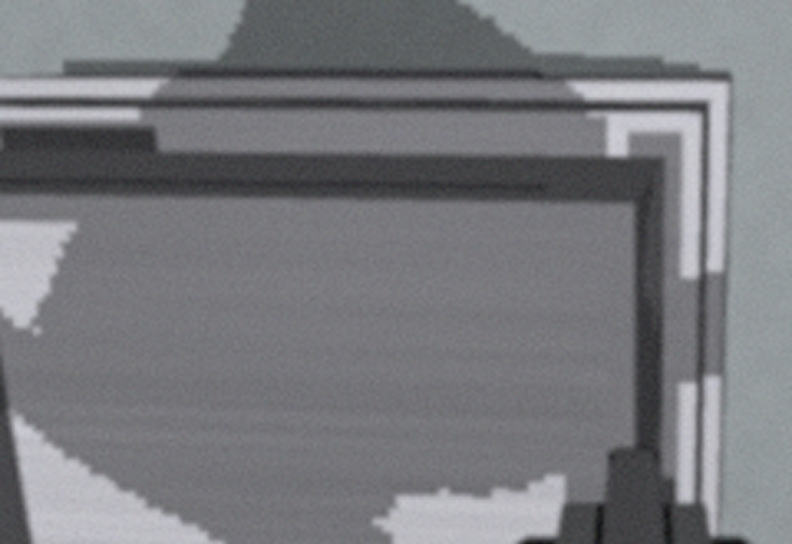

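Run:
```python
from h import *
W=r.grab_frame("wrist");S=r.grab_frame("side");st()
s=lambda p:(np.array(p)+.5)/6-.5+[270,220]
w=lambda p:(np.array(p)+.5)/3.3-.5+[90,95]
print("mid side",ray(S,[s((207,614)),s((604,499))],76).round(1))
print("small bottom side", ray(S,[s((221,563)),s((583,465))],90.5).round(1))
print("small rim side", ray(S,[s((235,421)),s((606,323)),s((470,165)),s((118,249))],162.5).round(1))
print("mid wrist outer,inner",ray(W,[w((703,107)),w((682,131)) ],76).round(1))
print("small bottom wrist",ray(W,[w((664,158))],90.5).round(1))
```

```text
t 28.83 p [ 547.8 -356.7  172.3] rpy [3.141 0.099 0.005] F [-0.1 -0.2 -2.2] M [-0.   -0.23  0.  ] op 7.1 q [-0.55  0.5   1.55 -0.06  1.18 -0.53]
mid side [[ 384.1 -415.5   76. ]
 [ 552.6 -418.2   76. ]]
small bottom side [[ 393.1 -406.7   90.5]
 [ 545.3 -411.3   90.5]]
small rim side [[ 394.2 -408.4  162.5]
 [ 545.  -410.9  162.5]
 [ 545.9 -308.2  162.5]
 [ 392.6 -305.9  162.5]]
mid wrist outer,inner [[ 551.9 -296.8   76. ]
 [ 547.5 -301.9   76. ]]
small bottom wrist [[ 544.6 -306.3   90.5]]
```

>>> arm_command(targets=[[0.0004,-0.0007,0.004,0,0,0],[0.0005,0,0.005,0,0,0],[0.0003,0,0.003,0,0,0],[0,0,0,0,0,0]])

```text
clock: 29.17
eef_pos: [546.9, -355.4, 158.5]
tcp_rot: [-3.141, 0.101, 0.005]
contact_force: [-1.8, -0.3, -1.7]
opening: 0.078
```

Run:
```python
from h import *
st()
S=r.grab_frame("side"); crop(S,"s18",275,270,385,345,7)
W=r.grab_frame("wrist"); cv2.imwrite("pics/w18.png",cv2.resize(W["image"][95:260,90:330],None,fx=3.3,fy=3.3,interpolation=cv2.INTER_CUBIC))
```

```text
t 29.17 p [ 546.9 -355.4  158.5] rpy [-3.141  0.101  0.005] F [-1.8 -0.3 -1.7] M [ 0.01 -0.27  0.04] op 6.7 q [-0.55  0.51  1.57 -0.06  1.15 -0.53]
```

View pics/s18.png

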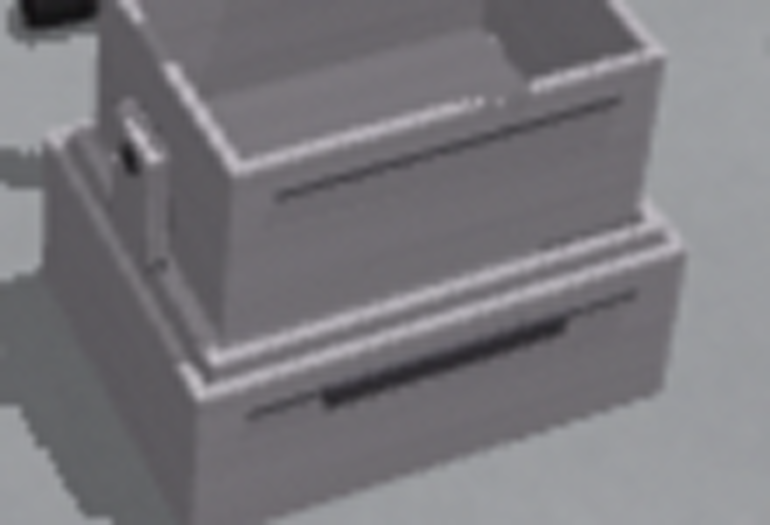

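View pics/w18.png

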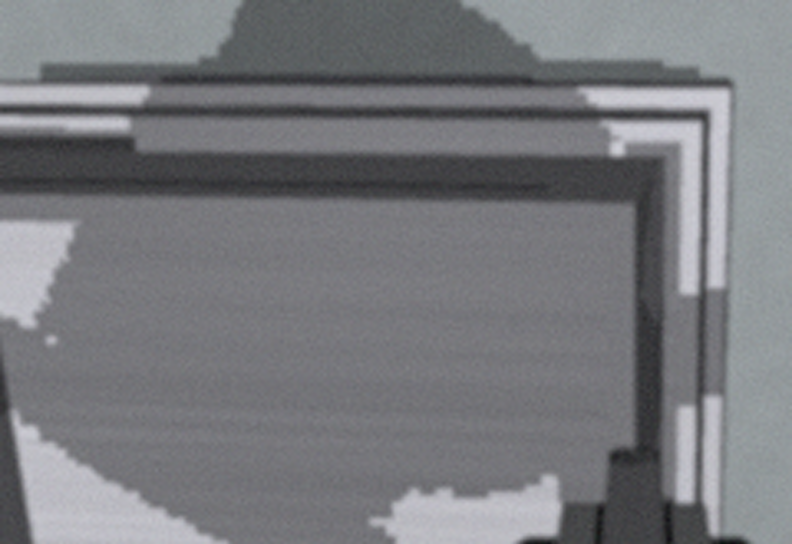

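>>> arm_command(targets=[[0.0009,-0.0008,0,0,0,0],[0.0002,0,0.002,0,0,0],[0.0002,0,0.002,0,0,0],[0,0,0,0,0,0]])

```text
clock: 29.6
eef_pos: [548.2, -354.8, 155.1]
tcp_rot: [-3.141, 0.1, 0.005]
contact_force: [-0.2, 0.4, -2.3]
opening: 0.083
```

>>> arm_command(targets=[[0.0002,0,0.002,0,0,0],[0.0002,0,0.002,0,0,0],[0,0,0,0,0,0]])

```text
clock: 29.85
eef_pos: [548.2, -354.8, 151.0]
tcp_rot: [-3.141, 0.1, 0.005]
contact_force: [0.1, -0.7, -3.4]
opening: 0.082
```

Run:
```python
from h import *
st()
S=r.grab_frame("side"); crop(S,"s19",275,270,385,345,7)
W=r.grab_frame("wrist"); cv2.imwrite("pics/w19.png",cv2.resize(W["image"][95:260,90:330],None,fx=3.3,fy=3.3,interpolation=cv2.INTER_CUBIC));st()
```

```text
t 29.85 p [ 548.2 -354.8  151. ] rpy [-3.141  0.1    0.005] F [ 0.1 -0.7 -3.4] M [-0.   -0.28  0.02] op 7.0 q [-0.55  0.52  1.57 -0.06  1.14 -0.53]
t 29.95 p [ 548.3 -354.9  151.4] rpy [-3.141  0.1    0.005] F [-0.2  0.2 -2.3] M [ 0.   -0.22 -0.09] op 6.9 q [-0.55  0.52  1.57 -0.06  1.14 -0.53]
```

View pics/s19.png

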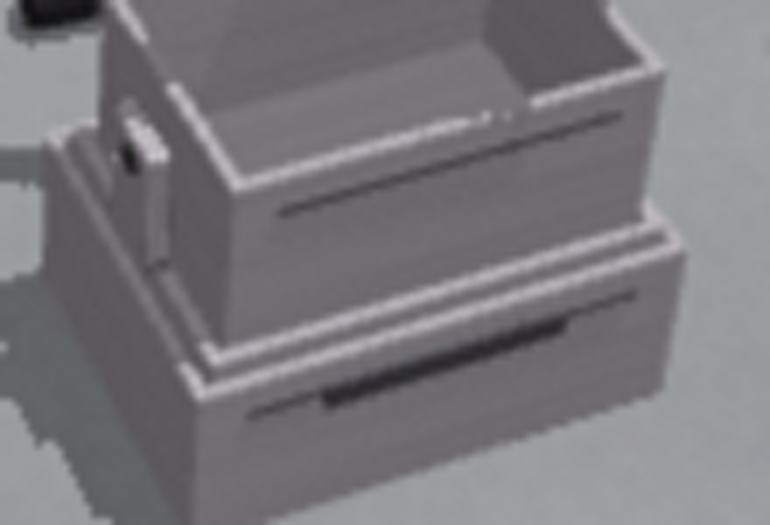

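View pics/w19.png

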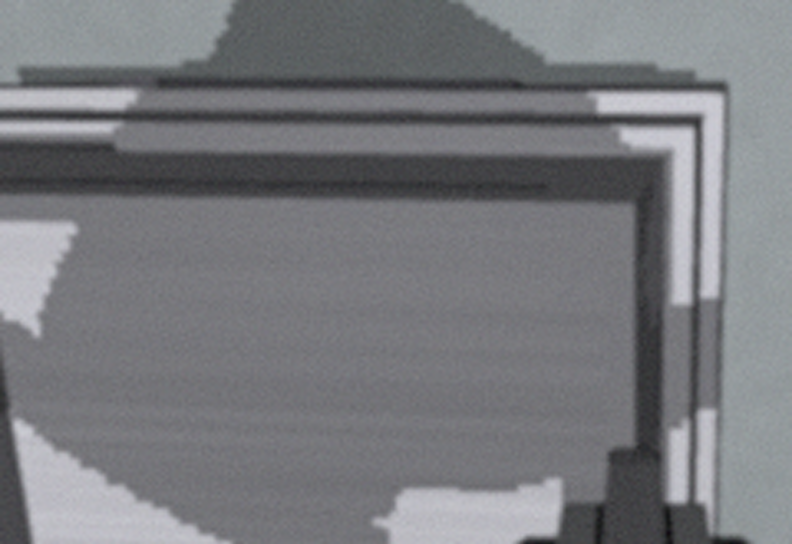

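>>> arm_command(targets=[[0.0002,0,0.002,0,0,0],[0.0002,0,0.002,0,0,0],[0.0002,0,0.002,0,0,0],[0.0002,0,0.002,0,0,0],[0,0,0,0,0,0]])

```text
clock: 30.37
eef_pos: [548.1, -354.8, 142.9]
tcp_rot: [-3.141, 0.101, 0.005]
contact_force: [0.0, -0.4, -3.0]
opening: 0.085
```

>>> arm_command(targets=[[0.0002,0,0.002,0,0,0],[0.0002,0,0.002,0,0,0],[0.0002,0,0.002,0,0,0],[0.0002,0,0.002,0,0,0],[0,0,0,0,0,0]])

```text
clock: 30.78
eef_pos: [548.1, -354.8, 134.9]
tcp_rot: [-3.141, 0.101, 0.005]
contact_force: [-0.7, 0.1, -2.6]
opening: 0.083
```

Free so far; continue.

>>> arm_command(targets=[[0.0003,0,0.003,0,0,0],[0.0003,0,0.003,0,0,0],[0.0003,0,0.003,0,0,0],[0.0003,0,0.003,0,0,0],[0,0,0,0,0,0]])

```text
clock: 31.2
eef_pos: [548.0, -354.7, 122.5]
tcp_rot: [-3.141, 0.101, 0.005]
contact_force: [0.6, 0.6, -1.9]
opening: 0.082
```

>>> arm_command(targets=[[0.0003,0,0.003,0,0,0],[0.0003,0,0.003,0,0,0],[0.0003,0,0.003,0,0,0],[0.0003,0,0.003,0,0,0],[0,0,0,0,0,0]])

```text
clock: 31.62
eef_pos: [548.0, -354.7, 110.5]
tcp_rot: [-3.141, 0.101, 0.005]
contact_force: [0.1, 0.1, -2.3]
opening: 0.083
```

>>> arm_command(targets=[[0.0003,0,0.003,0,0,0],[0.0003,0,0.003,0,0,0],[0.0003,0,0.003,0,0,0],[0.0003,0,0.003,0,0,0],[0,0,0,0,0,0]])

```text
clock: 32.03
eef_pos: [548.0, -354.7, 98.5]
tcp_rot: [-3.141, 0.101, 0.005]
contact_force: [0.1, 0.1, -1.8]
opening: 0.08
```

>>> arm_command(targets=[[0.0002,0,0.002,0,0,0],[0.0002,0,0.002,0,0,0],[0.0002,0,0.002,0,0,0],[0.0001,0,0.001,0,0,0],[0,0,0,0,0,0]])

```text
clock: 32.45
eef_pos: [548.2, -354.9, 92.0]
tcp_rot: [-3.141, 0.1, 0.005]
contact_force: [0.4, -0.2, -1.9]
opening: 0.082
```

>>> arm_command(targets=[[0.0001,0,0.001,0,0,0],[0.0001,0,0.001,0,0,0],[0,0,0,0,0,0]])

```text
clock: 32.7
eef_pos: [548.3, -354.9, 90.1]
tcp_rot: [-3.142, 0.1, 0.005]
contact_force: [0.7, -0.8, -3.0]
opening: 0.084
```

>>> arm_command(targets=[[0.0001,0,0.001,0,0,0],[0.0001,0,0.001,0,0,0],[0,0,0,0,0,0]])

```text
clock: 32.95
eef_pos: [549.1, -355.1, 89.2]
tcp_rot: [3.141, 0.099, 0.005]
contact_force: [-0.1, 1.0, 4.8]
opening: 0.084
```

>>> arm_command(targets=[[0,0,0,0,0,0],[0,0,0,0,0,0],[0,0,0,0,0,0],[0,0,0,0,0,0],[0,0,0,0,0,0]], fingers=0.05)

```text
clock: 33.37
eef_pos: [548.4, -355.0, 88.2]
tcp_rot: [3.142, 0.1, 0.005]
contact_force: [1.1, -0.6, 0.1]
opening: 0.588
```

Run:
```python
from h import *
st()
S=r.grab_frame("side"); crop(S,"s20",275,250,400,345,6)
W=r.grab_frame("wrist"); cv2.imwrite("pics/w20.png",W["image"])
```

```text
t 33.37 p [ 548.4 -355.    88.2] rpy [3.142 0.1   0.005] F [ 1.1 -0.6  0.1] M [-0.05 -0.08  0.01] op 50.2 q [-0.55  0.59  1.61 -0.06  1.03 -0.52]
```

View pics/s20.png

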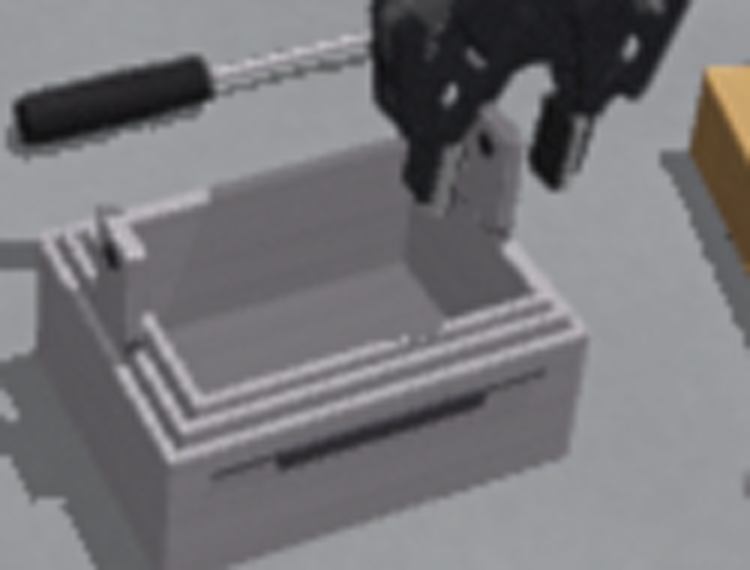

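View pics/w20.png

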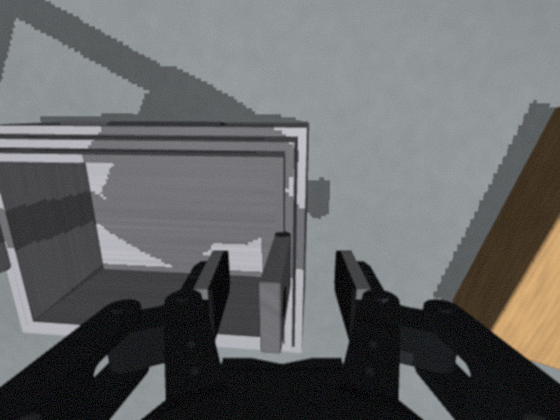

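>>> arm_command(targets=[[-0.0005,0,-0.005,0,0,0],[-0.0015,0,-0.015,0,0,0],[-0.002,0,-0.02,0,0,0],[-0.002,0,-0.02,0,0,0],[-0.002,0,-0.02,0,0,0],[-0.001,0,-0.01,0,0,0],[0,0,0,0,0.05,0],[0,0,0,0,0.05,0],[-0.01,0,0,0,0,0],[-0.02,0,0,0,0,0],[-0.02,0,0,0,0,0],[-0.018,0.001,0,0,0,0],[-0.01,0,0,0,0,0],[0,0,0,0,0,0]])

```text
clock: 34.63
eef_pos: [468.2, -356.2, 178.5]
tcp_rot: [-3.141, 0.002, 0.004]
contact_force: [0.7, 0.2, -1.3]
opening: 0.586
```

>>> arm_command(targets=[[0,0,0.005,0,0,0],[0,0,0.02,0,0,0],[0,0,0.03,0,0,0],[0,0,0.03,0,0,0],[0,0,0.03,0,0,0],[0,0,0.025,0,0,0],[0,0,0.015,0,0,0],[0,0,0.005,0,0,0],[0,0,0,0,0,0],[0,0,0,0,0,0]], fingers=0)

```text
clock: 35.47
eef_pos: [471.2, -356.5, 18.9]
tcp_rot: [3.141, -0.0, 0.005]
contact_force: [0.1, 0.0, 0.2]
opening: -0.006
```

>>> arm_command(targets=[[0,0,0.002,0,0,0],[0,0,0.002,0,0,0],[0,0,0.001,0,0,0],[0,0,0.001,0,0,0],[0,0,0,0,0,0]])

```text
clock: 35.88
eef_pos: [470.5, -356.4, 12.9]
tcp_rot: [3.141, -0.0, 0.005]
contact_force: [0.5, -0.0, -0.3]
opening: 0.002
```

>>> arm_command(targets=[[0,0,0.0008,0,0,0],[0,0,0,0,0,0]])

```text
clock: 36.05
eef_pos: [470.5, -356.5, 12.1]
tcp_rot: [3.141, -0.0, 0.005]
contact_force: [0.3, 0.2, 1.6]
opening: -0.004
```

>>> arm_command(targets=[[0,0,0.0007,0,0,0],[0,0,0,0,0,0]])

```text
clock: 36.22
eef_pos: [470.5, -356.5, 12.1]
tcp_rot: [3.141, -0.0, 0.005]
contact_force: [-3.2, 0.9, 11.0]
opening: -0.0
```

>>> arm_command(targets=[[0,0,-0.003,0,0,0],[0,0,-0.012,0,0,0],[0,0,-0.025,0,0,0],[0,0,-0.035,0,0,0],[0,0,-0.035,0,0,0],[0,0,-0.035,0,0,0],[0,0,-0.035,0,0,0],[0,0,-0.03,0,0,0],[-0.01,-0.02,0,0,0,0],[-0.01,-0.035,0,0,0,0],[-0.01,-0.035,0,0,0,0],[-0.01,-0.035,0,0,0,0],[-0.01,-0.035,0,0,0,0],[0,-0.035,0,0,0,0],[0,-0.035,0,0,0,0],[0,-0.035,0,0,0,0],[0,-0.02,0,0,0,0],[0,0,0,0,0,0]])

```text
clock: 37.72
eef_pos: [418.4, -68.6, 221.9]
tcp_rot: [-3.141, -0.001, 0.008]
contact_force: [0.7, 0.3, 0.1]
opening: 0.0
```

Run:
```python
from h import *
st()
S=r.grab_frame("side"); cv2.imwrite("pics/s21.png",S["image"]); crop(S,"s21c",270,230,400,345,6)
T=r.grab_frame("top"); cv2.imwrite("pics/t21.png",T["image"])
```

```text
t 37.72 p [418.4 -68.6 221.9] rpy [-3.141e+00 -1.000e-03  8.000e-03] F [0.7 0.3 0.1] M [-0.02 -0.02 -0.01] op 0.0 q [-0.17  0.04  2.05  0.    1.05 -0.17]
```

View pics/s21c.png

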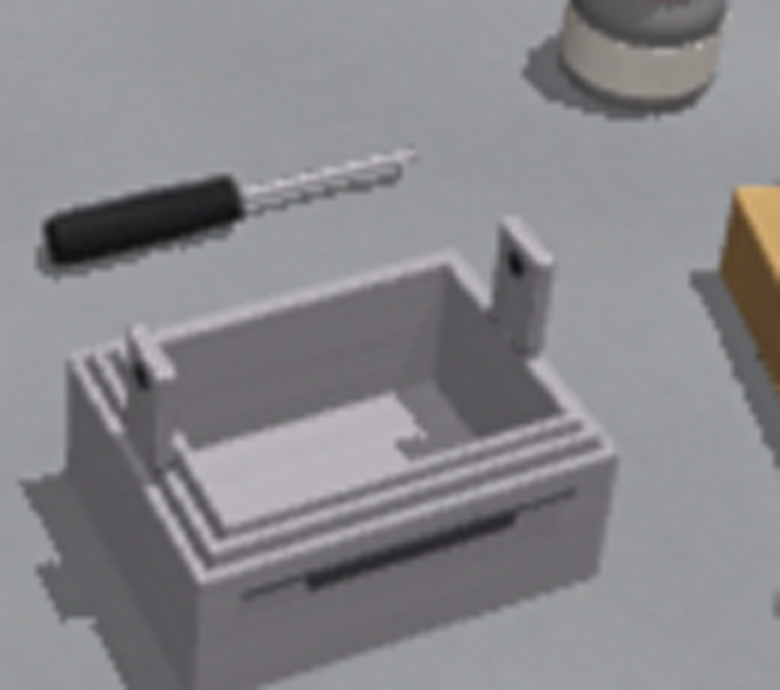

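View pics/t21.png

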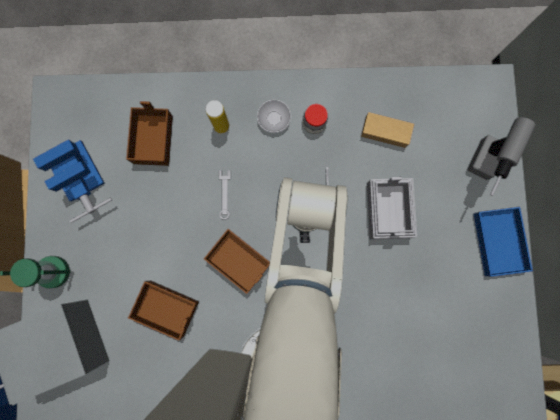

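The top view shows the three bins nested at about (392, 208), tabs at opposite ends. The bystanders are where they started, and the gripper is clear of everything.

Run:
```python
from h import *
print(r.sign_off()); st()
```

```text
the job is handed in; nothing more can be done
None
the job is handed in; nothing more can be done
```

The three bins are nested, with both loose bins fully home, and I handed the job in at about 38 s of the 72 s allowed.

**What I did:** I carried the middle bin over by its tab, leaning the gripper about 0.225 rad to level it, and lowered it onto the clips. I let go and pushed it down at the centre of its floor with closed fingers. I then lowered the smallest bin into it, leaned about 0.10 rad, with its tab at the far end from the middle bin's tab.

**Last checks:**
- **Middle bin:** the push stopped with the fingers at 8.1 mm, against 8 mm expected for fully home. I held about 16 N there.
- **Smallest bin:** a light press of about 11 N stopped at 12.1 mm, against 12 mm expected.
- **Final pictures:** the rims look level and stepped, the tabs are opposite, the bystanders look unmoved, and the gripper is clear of everything.

**What disagreed:** the cameras differed by 1–3 mm on how far to shift each bin sideways. I averaged them and lowered slowly while watching the force, and both bins went in freely. One sideways force of about 11 N showed while the middle bin was settling onto the clips. I eased it off before letting go.

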